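# Load the bead polisher and lock its lid

### The arm

A 6-joint arm with a two-finger parallel gripper is mounted at the origin on the work surface. World frame = base frame: x ahead of the robot, y to its left, z up, the work surface at z = 0. Lengths are in m, angles in rad, forces in N, time in s.
With the tool pointing down it reaches from about 0.425 to 0.95 m from the base axis. Payload 3.5 kg.
Tool frame: the origin (TCP) lies on the centre line of the jaws, within the pads' length; the fingertips stand bot.tcp_to_tips ahead of it and the grasp point (between the pads) lies 8 mm behind it (bot.tcp_to_tips is the distance from the TCP to the fingertips, in m); z points along the fingers, y is the line along which they close (so a half turn about z gives the same grasp; the last joint's range is limited). The gripper opens to 85 mm and grips with 20 to 120 N. Pads are 22 mm wide; open, the fingers measure 114 mm over their backs; the gripper's body (76 mm by 85 mm) begins 54 mm behind the grasp point. The pads swing forward as they close: fully open they stand 13 mm farther back than shut.
Start: joints at [-1.349, 0.286, 1.577, -0, 1.279, -0.15], TCP at [0.245, -0.629, 0.242] pointing down, gripper open.
Joint ranges: [-2.77, 2.77], [-0.9, 2.22], [0.21, 2.48], [-1.53, 4.67], [0.24, 2.81], [-2.84, 2.84]. Speed limits (rad/s): [2.79, 2.79, 3.14, 3.14, 3.14, 3.14].

### API

Orientations are given as a 3x3 rotation matrix whose columns are the frame's x, y, z axes.
In Python, from plant import bot gives the robot as it stands.
- The arm moves only by the tool jog_arm, never from a script. Its argument "series" is a list of rows, each a list of 3 entries, a list of its own where there are three numbers: the turn, a rotation vector about the tool's x, y, z in rad, then the shift along the tool's x, y, z in cm, then the opening, from 0 (shut) to 1 (fully open). In form: [[[rx, ry, rz], [x, y, z], gripper], ...]. A call has exactly 8 rows; each row is the pose to reach, as a shift and turn from the pose commanded when the call began, along the tool's axes at that moment; what a row does not reach only later rows make up. A row lasts 1/12 s, in which the tool goes at most 41.7 mm and 7.16 degrees, less where a joint would pass 70% of its speed; a pose out of reach is approached as far as the arm can. A call with a gripper value outside its range is refused whole. The fingers move at their own pace and stop on an object; the grip force is fixed at half the most. Time passes only in rows, so rows that repeat a pose let the fingers close, or fill a call up. It gives the time, the measured TCP pose, the force, the opening and the grip force at its end, in the units of the state.
- bot.state(): the state, without advancing time (a new reading comes with each control period).
- bot.read_camera(name): name is "scene" or "top" or "wrist"; returns the picture (384x512x3 uint8, red, green, blue); there is no depth.
- bot.camera_model(name): a dict with "fx", "fy", "cx", "cy" (pixels), "xyz" and "orientation" of the camera in the world; the wrist camera has in their place "tool_from_camera" (4x4, takes a point from camera to tool coordinates, whose origin is the TCP and whose axes are the flange's). Camera axes: x right, y up, looking along -z (the intrinsics and any distortion apply to the point x, -y, -z); pixel columns grow to the right and rows downward; lengths in m; the calibration is good to about 2 mm. A picture is of the moment at which its call begins: read the wrist's pose just before it. camera_model takes no time and is no camera call.
- bot.hand_in(): hands the job in; it is judged then, once.
The state is a dict: "t": time; "joint_pos": joint angles; "qd": joint speeds; "effort": joint torques, N m; "tcp_pos": TCP position; "tool_rot": TCP orientation; "wrist_force": force on the tool from outside, world axes, zero at the start; "moment": the same for the moment, N m; "grip_width": finger opening in m; "grip_force": force on a finger pad.
Only numpy, scipy, OpenCV 4.12 (cv2) and the standard library are available. Lean on these libraries where they do the work, as an engineer would, in place of code of your own. Each camera call takes 0.05 s, during which the arm holds its last target. There are 200 camera calls.

### The job

Load the little polishing drum: tip all four brass beads out of the tapered copper cup into the open mouth of the tilted drum, then stand the empty cup back upright on the table and let go of it. Then swing the hinged lid fully shut and turn its lock collar clockwise, all the way until the lug stands at the ridge that marks locked on the drum's neck. Leave the wide bowl, the bangles and the ring box undisturbed.

Things in the scene. Friction and masses are not known exactly. Their poses are not given: they have to be found in the camera images.
- machine: Bench polisher, fixed to the table: grey base plate 280 x 160 mm, top 22 mm above the table, with a motor box at its rear (rear top 122 mm high). Origin on the table right below the centre of the drum's mouth; its x axis points level to the machine's rear, z up. The plate runs from x = -75 to +205 mm, y = +-80 mm.
- drum_mouth (a point): Centre of the drum's open mouth in the plane of its rim, 180 mm above the table. Grey drum 132 mm across, 130 mm deep; mouth 108 mm wide inside, 117 outside. z is the drum's axis, out of the mouth, leaning 35 deg from vertical to the machine's front (its -x); x points uphill along the rim plane to the lid hinge, y sideways. The drum does not turn.
- drum_centre (a point): Point on the drum's axis 70 mm inside the mouth; axes as drum_mouth.
- locked_mark (a point): Top of the raised steel ridge (13 x 5 mm) that marks locked, fixed on the flange of the drum's neck 76 mm from its axis, 25 deg round from the downhill side towards drum_mouth -y; 8 mm below the rim plane. A low round stud on the same flange, 74 deg further back, marks open.
- lid_hinge (a point): Middle of the lid's hinge axis, uphill of the mouth: 80 mm from the drum's axis, 4 mm above the rim plane. Axes turn with the lid: y is the hinge axis; -x runs across the lid through its centre (80 mm) to its front edge (146 mm); z points out of its outer face. A steel strap 22 mm wide, top at z = 17 mm, runs from the hinge to a 30 mm round boss at the lid's centre.
- lid_front (a point): Point on the lid's outer face 115 mm from the hinge, on the midline, 9 mm above the hinge axis (along the lid's z): free flat metal, a good place to push the lid shut. The lid's axes.
- lid (a joint): Lid angle in rad: 0 shut, grows as it opens (2.18 = lid upright, stop 2.35). A stiff friction hinge (about 0.4 N m): the lid stays where it is left. It turns about +y of lid_hinge.
- collar (a joint): Lock collar on the lid, rad: 0 open, 1.3 lug exactly at the locked mark, stop 1.33. Dark steel ring, 132 mm outside, 99 mm inside, captive round the lid; turns about the drum's axis, clockwise seen from outside as the value grows; friction 0.16 N m. Its two bayonet tabs pass beneath pins on the neck: the lid shuts only while it is below about 1.0 and cannot open when locked.
- lug_top (a point): Middle of the top of the collar's lug that goes to the locked mark. The lug is an upright steel fin on the collar's top, 53 mm from the axis, 24 mm long radially, 12 mm thick, standing 30 mm above the collar's flat top (which, lid shut, is 13 mm above the mouth's rim plane). Its axes are the collar's (z out of the lid). A second, equal lug stands across from it.
- cup: Tapered copper cup with the four beads in it: 50 mm high, 42 mm across at the foot, 69 mm at the rim, wall 3 mm, 140 g. Origin at the centre of its underside, z up.
- bead1: Barrel-shaped brass bead, 14 mm across, 14 mm long, 16 g; origin at the centre of one end, z along its length. Starts in the cup.
- bead2: Barrel-shaped brass bead, 14 mm across, 14 mm long, 16 g; origin at the centre of one end, z along its length. Starts in the cup.
- bead3: Barrel-shaped brass bead, 14 mm across, 14 mm long, 16 g; origin at the centre of one end, z along its length. Starts in the cup.
- bead4: Barrel-shaped brass bead, 14 mm across, 14 mm long, 16 g; origin at the centre of one end, z along its length. Starts in the cup.
- bowl: Bystander: wide low copper bowl, 104 mm across, 40 mm high. Origin under its centre.
- bangles: Bystander: stack of gilt bangles, 68 mm across, 40 mm high. Origin under its centre.
- ring_box: Bystander: black ring box, 55 x 60 x 43 mm. Origin under its centre.
There are look-alikes about, which are no part of the job. Leave any green look-alike of the cup alone.

How it is judged:
By the outcome, as a careful person would: the job done as asked, in the order asked, and still so for the second after the job is handed in, with the robot touching nothing.
It also fails if it takes over 72 s, if anything falls off the work surface, if the arm or the gripper's body presses on something with over 40 N, if the wrist force passes 120 N, or if a joint passes its speed limit or range.

## Working session

There is one attempt and no reset: what is moved stays moved. The work goes in short steps, Python scripts to look and compute and a tool call to move; the robot and the scene stay as the last step left them, time stands still between calls to the robot, and variables do not carry over. Pictures are saved under pics/ and viewed, at most 10 in all, crops included, and the job is handed in when it is done.

Besides the shell and the picture viewer there is one more tool, called after "Emit:" by a JSON object that holds its "method" and its "body", one argument or row to a line. jog_arm: Moves the arm, as the interface text tells. Its arguments: {"type":"object","properties":{"series":{"type":"array","items":{"type":"array"}}},"required":["series"]}

```bash
ls; mkdir -p pics
cat > h.py <<'E'
import numpy as np,cv2
from plant import bot
def snap(n,f):
    im=bot.read_camera(n); cv2.imwrite(f'pics/{f}.png',im[:,:,::-1]); return im
E
python3 - <<'E'
from h import *
s=bot.state(); print(s['t'],s['tcp_pos'],s['tool_rot'],bot.tcp_to_tips)
a=snap('scene','s0');b=snap('top','t0')
for n in('scene','top','wrist'): print(n,bot.camera_model(n))
w=np.hstack([a,b])
E
```

```text
pics
0.0 [ 0.24509613 -0.6282465   0.24092214] [[ 9.31673928e-01  3.63295153e-01 -5.68694774e-04]
 [ 3.63295463e-01 -9.31671091e-01  2.32067437e-03]
 [ 3.13253270e-04 -2.36871604e-03 -9.99997146e-01]] 0.011
scene {'fx': 360.8011521798487, 'fy': 360.8011521798487, 'cx': 258.0266149509138, 'cy': 189.75097793149595, 'xyz': array([ 1.21920181, -0.26029049,  0.72448977]), 'orientation': array([[ 0.48009348, -0.49525429,  0.72403966],
       [ 0.87715773,  0.26140884, -0.40281476],
       [ 0.01022537,  0.82848573,  0.55991681]])}
top {'fx': 456.9896080494113, 'fy': 456.9896080494113, 'cx': 259.17093488956687, 'cy': 189.2042988642183, 'xyz': array([0.21150507, 0.15632785, 1.24993596]), 'orientation': array([[ 8.19484920e-02,  9.67767196e-01, -2.38140922e-01],
       [-9.96636544e-01,  7.96246160e-02, -1.93783179e-02],
       [ 2.08179065e-04,  2.38927969e-01,  9.71037271e-01]])}
wrist {'fx': 285.2579871878044, 'fy': 285.2579871878044, 'cx': 260.0915734470818, 'cy': 190.2170132402054, 'tool_from_camera': array([[ 5.68785955e-04,  9.61587543e-01,  2.74497857e-01,
         6.88600255e-02],
       [ 9.99999701e-01, -4.03206054e-04, -6.59633076e-04,
        -5.94916352e-04],
       [-5.23615751e-04,  2.74498150e-01, -9.61587485e-01,
        -1.30888580e-01],
       [ 0.00000000e+00,  0.00000000e+00,  0.00000000e+00,
         1.00000000e+00]])}
```

View pics/s0.png

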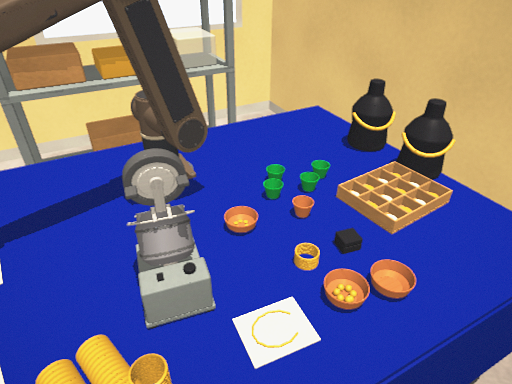

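View pics/t0.png

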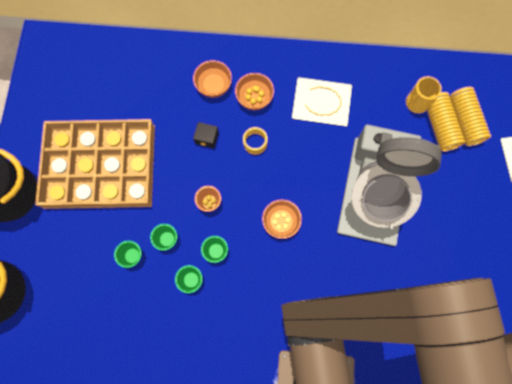

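Candidates for the cup: the copper cup with beads at top (208,199)/scene (303,206). Lookalikes are the copper bowls at (282,219), (254,92) and (212,79), and the green cups at (164,237), (128,254), (214,249) and (188,279). I choose the one at (208,199), which is tapered and holds four beads, and will check it in a close crop.

Run:
```python
from h import *
a=cv2.imread('pics/s0.png');b=cv2.imread('pics/t0.png')
c=lambda i,x,y,w,h,k: cv2.resize(i[y:y+h,x:x+w],None,fx=k,fy=k,interpolation=cv2.INTER_CUBIC)
out=np.zeros((600,800,3),np.uint8)
def put(im,x,y): out[y:y+im.shape[0],x:x+im.shape[1]]=im
put(c(b,335,115,115,135,4),0,0)      # top machine
put(c(b,180,175,50,50,4)[:60*4],0,0) if 0 else None
put(c(a,115,140,110,190,3),465,0)    # scene machine
put(c(b,180,175,60,50,5)[:, :],0,0) if 0 else None
cv2.imwrite('pics/c1.png',out)
o2=np.hstack([c(b,178,170,60,60,6),c(a,275,180,60,60,6)]); cv2.imwrite('pics/c2.png',o2)
```

```text
(no output)
```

View pics/c1.png

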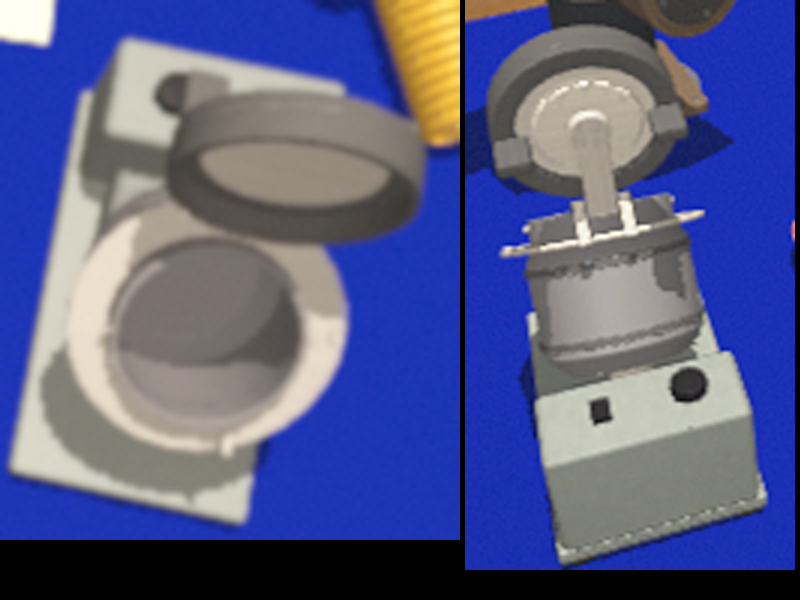

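View pics/c2.png

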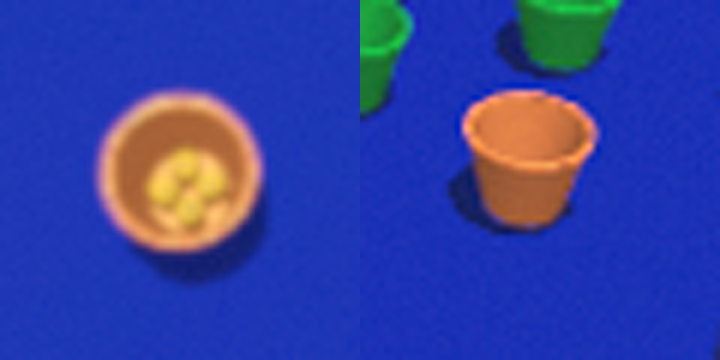

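Confirmed: a copper cup with four beads. The rim centre is at top (208,198.3) and scene (303.3,201.8). Machine corners, mouth, lugs and boss were read from the crops too.

```bash
cat >> h.py <<'E'
from scipy.optimize import least_squares
from scipy.spatial.transform import Rotation as Rn
def proj(n,P,cm=None):
    m=cm or bot.camera_model(n); p=(np.atleast_2d(P)-m['xyz'])@m['orientation']
    return np.c_[m['cx']+m['fx']*p[:,0]/-p[:,2], m['cy']-m['fy']*p[:,1]/-p[:,2]]
def ray(n,uv,z):
    m=bot.camera_model(n); d=m['orientation']@[(uv[0]-m['cx'])/m['fx'],-(uv[1]-m['cy'])/m['fy'],-1]
    return m['xyz']+d*(z-m['xyz'][2])/d[2]
T=np.radians(35)
RM=np.array([[np.cos(T),0,-np.sin(T)],[0,1,0],[np.sin(T),0,np.cos(T)]]) # drum_mouth axes in machine
def mach(q): # machine->world
    return Rn.from_euler('z',q[2]).as_matrix(), np.array([q[0],q[1],0])
def mouth(q,p): R,t=mach(q); return R@(RM@np.array(p)+[0,0,.18])+t
def lid(q,th,p): return mouth(q,np.array([.08,0,.004])+Rn.from_euler('y',th).as_matrix()@np.array(p))
def lug(q,th,c,r=.053,z=.039,other=0):
    a=np.radians(205)+1.3-c+np.pi*other
    return lid(q,th,[-.08+r*np.cos(a),r*np.sin(a),z])
E
python3 - <<'E'
from h import *
print('cup',ray('top',(208,198.3),.05),ray('scene',(303.3,201.8),.05))
def pts(q):
    R,t=mach(q); M=lambda *p:R@np.array(p)+t
    a=lambda d,r,z: [r*np.cos(np.radians(d)),r*np.sin(np.radians(d)),z]
    return [('top',M(-.075,.08,.022),(337.2,232.4)),('top',M(-.075,-.08,.022),(396.2,245.6)),
     ('top',mouth(q,[0,0,0]),(387,197.4)),('top',mouth(q,a(205,.076,-.008)),(391.7,226.7)),
     ('scene',M(.205,-.08,0),(146.7,327.3)),('scene',M(.205,.08,0),(215,307.5)),
     ('scene',lid(q,q[3],[-.08,0,.017]),(156,181)),
     ('scene',lug(q,q[3],q[4]),(131,191.7)),('scene',lug(q,q[3],q[4],other=1),(184.5,181))]
f=lambda q:np.concatenate([proj(n,P)[0]-u for n,P,u in pts(q)])
r=least_squares(f,[.5,-.2,-.1,2.2,0],loss='soft_l1'); print(r.x); print(r.fun.reshape(-1,2).round(1))
q=r.x
for nm,p in(('mouth',mouth(q,[0,0,0])),('hinge',lid(q,0,[0,0,0])),('lidfront',lid(q,q[3],[-.115,0,.009])),('lug',lug(q,q[3],q[4])),('lugshut',lug(q,0,q[4]))):print(nm,p.round(4))
for n,uv in(('bowl',(282,219)),('bang',(255,141)),('box',(206,134))):print(n,ray('top',uv,.04))
E
```

```text
cup [0.46937128 0.31543644 0.05      ] [0.47458597 0.31969231 0.05      ]
[ 0.47202622 -0.12794606 -0.12636526  2.18253005  0.14804632]
[[-0.1  0.9]
 [-0.3 -0.1]
 [-0.8  2.7]
 [-0.6  0.2]
 [ 1.2  3.1]
 [ 1.2  1.8]
 [-0.5  0.1]
 [-0.5  0.2]
 [-2.1  0.2]]
mouth [ 0.472  -0.1279  0.18  ]
hinge [ 0.5348 -0.1359  0.2292]
lidfront [ 0.5438 -0.1371  0.3442]
lug [ 0.5668 -0.1934  0.3082]
lugshut [ 0.4416 -0.1775  0.2158]
bowl [0.43119124 0.1126687  0.04      ]
bang [0.64576968 0.20349739 0.04      ]
box [0.65519884 0.34247486 0.04      ]
```

Emit:
{"method": "jog_arm", "body": {
  "series": [
    [[0,0,0],[4,-4,-4],1],
    [[0,0,0],[6,-6,-8],1],
    [[0,0,0],[8,-8,-12],1],
    [[0,0,0],[10,-10,-15],1],
    [[0,0,0],[12,-12,-18],1],
    [[0,0,0],[14,-14,-21],1],
    [[0,0,0],[17,-17,-23],1],
    [[0,0,0],[19,-19,-24],1]
  ]
}}

```text
t: 0.77
tcp_pos: [0.3425, -0.4066, 0.4694]
tool_rot: [[0.932, 0.362, 0.001], [0.362, -0.932, -0.002], [0.0, 0.002, -1.0]]
wrist_force: [0.1, 0.4, 0.9]
grip_width: 0.0856
grip_force: 0.0
```

Run:
```python
from h import *
print([a for a in dir(bot) if a[0]!='_'])
s=bot.state(); print(s)
for n,uv in(('g1',(214,249)),('g2',(164,237)),('g3',(188,279)),('bowl',(282,219))):print(n,ray('top',uv,.05))
```

```text
['PlanningError', 'camera_model', 'hand_in', 'read_camera', 'state', 'tcp_to_tips']
{'t': 0.7667, 'joint_pos': array([-1.06171829e+00, -1.14846486e-01,  1.60189853e+00,  1.44914370e-06,
        1.65255543e+00,  1.38424576e-01]), 'qd': array([ 0.65760264, -0.45210388,  0.02353813,  0.00952826,  0.44937945,
        0.64409023]), 'effort': array([ -3.72348681, -24.83104169, -30.50310016,  -0.11738095,
        -0.14146515,  -0.37409959]), 'tcp_pos': array([ 0.34247726, -0.40656553,  0.46944193]), 'tool_rot': array([[ 9.32090669e-01,  3.62223751e-01,  9.68779197e-04],
       [ 3.62224942e-01, -9.32089099e-01, -1.73273680e-03],
       [ 2.75350106e-04,  1.96598379e-03, -9.99998030e-01]]), 'wrist_force': array([0.05069136, 0.44832732, 0.88201171]), 'moment': array([-0.04233344, -0.03725284, -0.04337258]), 'grip_force': 0.0, 'grip_width': 0.08559248190674858}
g1 [0.33530477 0.28498849 0.05      ]
g2 [0.35589407 0.41967646 0.05      ]
g3 [0.25301643 0.3436789  0.05      ]
bowl [0.42937556 0.11302954 0.05      ]
```

```bash
cat >> h.py <<'E'
def Rz(a): return Rn.from_euler('z',a).as_matrix()
def Ry(a): return Rn.from_euler('y',a).as_matrix()
def toolR(az,e,roll): # azimuth, deg below horizontal, roll about z; roll0: x up, y=(sin az,-cos az,0)
    az,e,roll=np.radians([az,e,roll]); z=np.array([np.cos(az)*np.cos(e),np.sin(az)*np.cos(e),-np.sin(e)])
    y=np.array([np.sin(az),-np.cos(az),0]); return np.c_[np.cross(y,z),y,z]@Rz(roll)
def rel(R,p,R0=None,p0=None):
    s=bot.state(); R0=s['tool_rot'] if R0 is None else R0; p0=s['tcp_pos'] if p0 is None else p0
    return Rn.from_matrix(R0.T@R).as_rotvec().round(3), (R0.T@(np.array(p)-p0)*100).round(2)
E
python3 - <<'E'
from h import *
print(rel(toolR(80,30,0),[.43,0,.45]))
E
```

```text
(array([ 0.537,  0.951, -0.926]), array([ 22.88, -34.73,   1.88]))
```

Emit:
{"method": "jog_arm", "body": {
  "series": [
    [[0.04,0.08,-0.075],[2,-3,0],1],
    [[0.08,0.15,-0.15],[4,-6,0],1],
    [[0.13,0.23,-0.225],[6,-9,0],1],
    [[0.17,0.31,-0.3],[8,-12,0],1],
    [[0.22,0.39,-0.38],[10,-15,0],1],
    [[0.26,0.46,-0.45],[12,-18,0],1],
    [[0.3,0.54,-0.525],[14,-21,0],1],
    [[0.34,0.6,-0.585],[15,-23,0],1]
  ]
}}

```text
t: 1.43
tcp_pos: [0.3985, -0.1363, 0.4674]
tool_rot: [[0.471, 0.851, 0.232], [0.629, -0.509, 0.588], [0.618, -0.131, -0.775]]
wrist_force: [0.1, -0.3, -0.9]
grip_width: 0.0853
grip_force: 0.0
```

Run:
```python
from h import *
s=bot.state(); q=s['joint_pos']; print(s['t'],q.round(3),s['tcp_pos'],s['tool_rot'].round(3))
for sg in(1,-1):
    print((Rz(q[0])@Ry(q[1]+q[2])@Rz(sg*q[3])@Ry(q[4])@Rz(q[5]+np.pi/2)).round(3))
```

```text
1.4333 [-0.909 -0.331  1.878  0.617  1.917 -0.206] [ 0.39849519 -0.13630815  0.46736475] [[ 0.471  0.851  0.232]
 [ 0.629 -0.509  0.588]
 [ 0.618 -0.131 -0.775]]
[[ 0.471  0.851  0.232]
 [ 0.629 -0.509  0.588]
 [ 0.618 -0.131 -0.775]]
[[ 0.551  0.552 -0.626]
 [ 0.658 -0.749 -0.081]
 [-0.514 -0.367 -0.775]]
```

```bash
cat >> h.py <<'E'
LO=np.array([-2.77,-.9,.21,-1.53,.24,-2.84]);HI=np.array([2.77,2.22,2.48,4.67,2.81,2.84])
def fk(q,k):
    a,d,h,L1,e,L2,Lt=k
    R=Rz(q[0])@Ry(q[1]+q[2])@Rz(q[3])@Ry(q[4])@Rz(q[5]+np.pi/2)
    return R, Rz(q[0])@(np.array([a,d,h])+Ry(q[1])@[0,0,L1]+Ry(q[1]+q[2])@[e,0,L2])+R@[0,0,Lt]
def ik(R,p,q0,k):
    f=lambda q:(lambda o:np.r_[(o[0]-R).ravel()*.3,o[1]-p])(fk(q,k))
    r=least_squares(f,np.clip(q0,LO+.01,HI-.01),bounds=(LO,HI)); return r.x,np.abs(r.fun).max()
try: K=np.load('k.npy')
except Exception: K=None
CUP=np.array([.472,.317,0])
# grasp: tool pose and cup in tool
def grasp(az,e,roll,hg=.041): 
    R=toolR(az,e,roll); return R, CUP+[0,0,hg]+R@[0,0,.008]
E
python3 - <<'E'
from h import *
D=[([-1.349,.286,1.577,0,1.279,-.15],[.2451,-.6282,.2409]),([-1.06171829e+00,-1.14846486e-01,1.60189853e+00,0,1.65255543,.138424576],[.34247726,-.40656553,.46944193])]
s=bot.state(); D.append((s['joint_pos'],s['tcp_pos']))
f=lambda k:np.r_[np.concatenate([fk(q,k)[1]-p for q,p in D]),.001*(k[0]),.001*k[4]]
r=least_squares(f,[0,.1,.4,.42,0,.57,.25]); print(r.x.round(4),r.fun.round(4)); k=r.x; np.save('k.npy',k)
q0=s['joint_pos']
M=mouth([.472,-.128,-.126],[0,0,0])
for az in(60,75,90,105):
  for e in(20,30,40):
    R,p=grasp(az,e,15); qg,er=ik(R,p,q0,k)
    lip=R.T@(CUP+[np.sin(np.radians(az))*.033,-np.cos(np.radians(az))*.033,.05]-p)
    print(az,e,'G',qg.round(2),er.round(4))
    for azp,ep in((az,e),(az-30,e),(az,0),(az-40,5)):
      Rp=toolR(azp,ep,130); pd=Rp@lip; L=M+[-.02,0,.045]; pp=L-pd; qp,er=ik(Rp,pp,qg,k)
      print('   P',azp,ep,qp.round(2),er.round(4),pp.round(3))
E
```

```text
[-0.0043  0.1009  0.2409  0.4426  0.0209  0.5767  0.2385] [-0.     -0.      0.     -0.      0.      0.0001  0.0001  0.     -0.0001
 -0.      0.    ]
60 20 G [ 0.08  0.37  2.35  1.99  1.01 -0.9 ] 0.0
   P 60 20 [-0.93  0.01  2.18  1.05  1.68  1.56] 0.0 [ 0.468 -0.112  0.253]
   P 30 20 [-0.98 -0.26  2.42  1.31  1.33  1.73] 0.0 [ 0.474 -0.123  0.253]
   P 60 0 [-0.98  0.16  2.18  1.24  1.89  1.44] 0.0 [ 0.463 -0.122  0.258]
   P 20 5 [-1.01 -0.19  2.48  1.62  1.37  1.56] 0.015 [ 0.467 -0.129  0.257]
60 30 G [ 0.11  0.28  2.34  1.85  0.81 -0.72] 0.0
   P 60 30 [-0.88 -0.05  2.17  0.95  1.57  1.63] 0.0 [ 0.472 -0.108  0.248]
   P 30 30 [-0.91 -0.3   2.37  1.15  1.22  1.88] 0.0 [ 0.479 -0.12   0.248]
   P 60 0 [-0.97  0.16  2.18  1.24  1.89  1.44] 0.0 [ 0.464 -0.121  0.258]
   P 20 5 [-1.01 -0.19  2.48  1.63  1.37  1.56] 0.0143 [ 0.469 -0.129  0.257]
60 40 G [ 0.16  0.22  2.31  1.62  0.64 -0.46] 0.0
   P 60 40 [-0.82 -0.1   2.15  0.83  1.47  1.72] 0.0 [ 0.474 -0.104  0.241]
   P 30 40 [-0.84 -0.3   2.32  0.97  1.14  2.03] 0.0 [ 0.483 -0.119  0.241]
   P 60 0 [-0.97  0.17  2.18  1.25  1.88
[... 2589 characters left out ...]
[ 0.04  0.49  2.02  1.08  1.28 -0.66] 0.0
   P 105 30 [-0.71  0.21  1.88  0.56  1.95  1.25] 0.0 [ 0.452 -0.1    0.248]
   P 75 30 [-0.83  0.05  2.06  0.83  1.71  1.51] 0.0 [ 0.466 -0.103  0.248]
   P 105 0 [-0.75  0.44  1.83  0.77  2.28  1.27] 0.0 [ 0.455 -0.114  0.258]
   P 65 5 [-0.95  0.16  2.14  1.15  1.88  1.45] 0.0 [ 0.465 -0.117  0.257]
105 40 G [ 0.09  0.42  2.03  0.97  1.15 -0.55] 0.0
   P 105 40 [-0.68  0.14  1.91  0.49  1.83  1.27] 0.0 [ 0.451 -0.095  0.241]
   P 75 40 [-0.78 -0.01  2.07  0.73  1.61  1.57] 0.0 [ 0.468 -0.099  0.241]
   P 105 0 [-0.75  0.44  1.83  0.78  2.28  1.27] 0.0 [ 0.456 -0.113  0.258]
   P 65 5 [-0.94  0.16  2.14  1.15  1.88  1.45] 0.0 [ 0.466 -0.116  0.256]
```

```bash
cat >> h.py <<'E'
def plan(R,p): # print the rows' end and number of rows needed
    w,d=rel(R,p); print('turn',w.tolist(),'shift',d.tolist(),'rows>=',round(max(np.linalg.norm(d)/4.17,np.degrees(np.linalg.norm(w))/7.16),1))
E
python3 - <<'E'
from h import *
R=toolR(85,30,15); g=CUP+[0,0,.043]+R@[0,0,.012]
s=bot.state(); print(s['t'],g)
plan(R,g-R@[0,0,.10]+[0,-.04,.15])
R1=R; p1=g-R@[0,0,.10]+[0,-.04,.15]
print(rel(R,g-R@[0,0,.10],R1,p1))
E
```

```text
1.4333 [0.47290575 0.32735276 0.037     ]
turn [0.299, 0.299, -0.136] shift [10.15, -8.46, 39.23] rows>= 9.9
(array([0., 0., 0.]), array([-10.71,   2.51,  10.95]))
```

Emit:
{"method": "jog_arm", "body": {
  "series": [
    [[0.03,0.03,-0.013],[1,-0.85,3.9],1],
    [[0.06,0.06,-0.027],[2,-1.7,7.8],1],
    [[0.09,0.09,-0.04],[3,-2.5,11.7],1],
    [[0.12,0.12,-0.055],[4,-3.4,15.6],1],
    [[0.15,0.15,-0.068],[5,-4.25,19.5],1],
    [[0.18,0.18,-0.08],[6,-5.1,23.4],1],
    [[0.21,0.21,-0.095],[7,-6,27.3],1],
    [[0.24,0.24,-0.11],[8,-6.8,31],1]
  ]
}}

```text
t: 2.1
tcp_pos: [0.4504, 0.1293, 0.2828]
tool_rot: [[0.335, 0.935, 0.113], [0.503, -0.279, 0.818], [0.797, -0.217, -0.564]]
wrist_force: [0.4, 0.1, 0.0]
grip_width: 0.0853
grip_force: 0.0
```

Run:
```python
from h import *
R=toolR(85,30,15); g=CUP+[0,0,.043]+R@[0,0,.012]
print(bot.state()['tcp_pos']); plan(R,g-R@[0,0,.10])
```

```text
[0.4503941  0.12926774 0.28280938]
turn [0.061, 0.061, -0.031] shift [-9.49, 2.52, 20.36] rows>= 5.4
```

Emit:
{"method": "jog_arm", "body": {
  "series": [
    [[0.01,0.01,-0.005],[-1,0.4,2.5],1],
    [[0.03,0.03,-0.01],[-3,0.8,5.5],1],
    [[0.04,0.04,-0.02],[-5,1.2,8.5],1],
    [[0.05,0.05,-0.02],[-6.5,1.6,11.5],1],
    [[0.05,0.05,-0.02],[-8,2,14],1],
    [[0.05,0.05,-0.02],[-8.5,2.2,16],1],
    [[0.05,0.05,-0.02],[-8.5,2.2,16],1],
    [[0.05,0.05,-0.02],[-8.5,2.2,16],1]
  ]
}}

```text
t: 2.77
tcp_pos: [0.4606, 0.2096, 0.1207]
tool_rot: [[0.313, 0.946, 0.081], [0.466, -0.227, 0.855], [0.827, -0.23, -0.513]]
wrist_force: [0.7, -0.8, 0.6]
grip_width: 0.0852
grip_force: 0.0
```

Run:
```python
from h import *
s=bot.state(); print(s['tcp_pos'],s['t'])
R=toolR(85,30,15); g=CUP+[0,0,.043]+R@[0,0,.012]; plan(R,g)
m=bot.camera_model('wrist'); im=snap('wrist','w0')
X=np.eye(4);X[:3,:3]=s['tool_rot'];X[:3,3]=s['tcp_pos'];W=X@m['tool_from_camera']
cm=dict(m,xyz=W[:3,3],orientation=W[:3,:3])
a=np.linspace(0,2*np.pi,25)
v=im[:,:,::-1].copy()
for rr,z,c in((.0345,.05,(255,0,255)),(.021,0,(255,255,0))):
    P=CUP+np.c_[rr*np.cos(a),rr*np.sin(a),0*a+z]; uv=proj('',P,cm); cv2.polylines(v,[np.int32(uv*8)],True,c,1,cv2.LINE_AA,3)
    print(proj('',CUP+[0,0,z],cm))
cv2.imwrite('pics/w0b.png',v)
```

```text
[0.46055836 0.20961381 0.12070996] 2.7667
turn [0.01, 0.012, -0.013] shift [-1.05, 0.41, 14.46] rows>= 3.5
[[263.74368335 189.5305673 ]]
[[273.98952211 220.08937338]]
```

View pics/w0b.png

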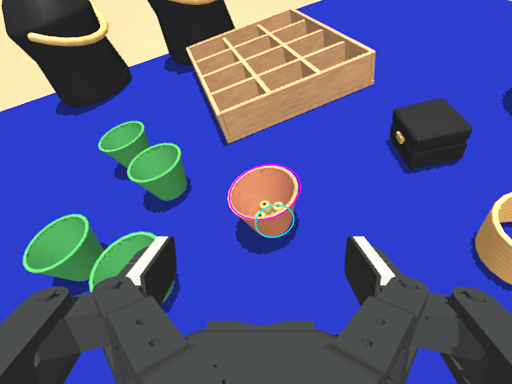

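The wrist view shows the cup's rim around (264,192), matching the projection from my estimate to within about 2 mm. Going in to grasp.

Emit:
{"method": "jog_arm", "body": {
  "series": [
    [[0.005,0.005,-0.005],[-0.5,0.2,3],1],
    [[0.01,0.012,-0.013],[-1.05,0.4,6],1],
    [[0.01,0.012,-0.013],[-1.05,0.4,9],1],
    [[0.01,0.012,-0.013],[-1.05,0.4,11.5],1],
    [[0.01,0.012,-0.013],[-1.05,0.4,13.5],1],
    [[0.01,0.012,-0.013],[-1.05,0.4,14.3],1],
    [[0.01,0.012,-0.013],[-1.05,0.4,14.3],1],
    [[0.01,0.012,-0.013],[-1.05,0.4,14.3],1]
  ]
}}

```text
t: 3.48
tcp_pos: [0.4749, 0.3251, 0.0398]
tool_rot: [[0.296, 0.952, 0.079], [0.459, -0.214, 0.862], [0.838, -0.219, -0.5]]
wrist_force: [0.3, 0.4, 0.2]
grip_width: 0.0853
grip_force: 0.0
```

Emit:
{"method": "jog_arm", "body": {
  "series": [
    [[0,0,0],[0,0,0],0.7],
    [[0,0,0],[0,0,0],0.5],
    [[0,0,0],[0,0,0],0.3],
    [[0,0,0],[0,0,0],0],
    [[0,0,0],[0,0,0],0],
    [[0,0,0],[0,0,0],0],
    [[0,0,0],[0,0,0],0],
    [[0,0,0],[0,0,0],0]
  ]
}}

```text
t: 4.15
tcp_pos: [0.475, 0.325, 0.0407]
tool_rot: [[0.297, 0.952, 0.079], [0.456, -0.214, 0.864], [0.839, -0.22, -0.497]]
wrist_force: [-1.8, -1.6, 5.7]
grip_width: 0.0631
grip_force: 64.1
```

Run:
```python
from h import *
s=bot.state(); print(s['tcp_pos'],s['t'],s['grip_width'],s['grip_force'],s['wrist_force'])
a=snap('wrist','w1');b=snap('scene','s1')
c=cv2.resize(b[150:260,230:370],(560,440),interpolation=cv2.INTER_CUBIC)[:384]
cv2.imwrite('pics/m1.png',np.hstack([a[:,106:406],c[:, :500]])[:,:,::-1])
```

```text
[0.47501034 0.32500646 0.04074657] 4.15 0.06309921586546628 64.12287158891559 [-1.80050399 -1.64216256  5.65160039]
```

View pics/m1.png

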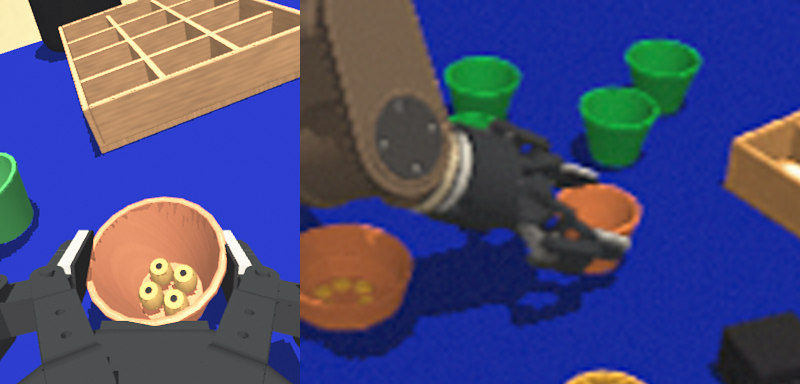

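Gripped at 63 mm with 64 N; all four beads are still in the cup (around (165,285) in the wrist crop). Lifting and planning the pour.

```bash
cat >> h.py <<'E'
# cup in tool, from the grasp
Rg=np.array([[.297,.952,.079],[.456,-.214,.864],[.839,-.22,-.497]]); Rg=np.linalg.svd(Rg); Rg=Rg[0]@Rg[2]
pg=np.array([.475,.325,.0405])
A_=np.linspace(0,2*np.pi,360)
RIM=(np.c_[.0345*np.cos(A_),.0345*np.sin(A_),0*A_+.05]+CUP-pg)@Rg
CU=Rg.T@[0,0,1]; CO=Rg.T@(CUP-pg)
MO=np.array([.472,-.128,.18])
E
python3 - <<'E'
from h import *
q=ik(Rg,pg,bot.state()['joint_pos'],K)[0]
for az in(60,75,90):
  for e in(10,0,-10):
    for ro in(130,150,165):
      R=toolR(az,e,ro); P=RIM@R.T; i=P[:,2].argmin(); lip=P[i]
      foot=R@(CO+Rg.T@np.array([0,0,0])) ; ctr=R@(CO+.05*CU); d=(R@CU); 
      gen=lip-(R@(CO)+(lip-ctr)*.021/.0345); gen/=np.linalg.norm(gen)
      ex=gen[:2]/np.linalg.norm(gen[:2])
      p=MO+[0,0,.045]-.012*np.r_[ex,0]-lip
      qq,er=ik(R,p,[-.9,.2,2.1,1,1.9,1.4],K)
      print(az,e,ro,'mouth',d.round(2),'wall',gen.round(2),'tcp',p.round(3),qq.round(2),er.round(4))
E
```

```text
60 10 130 mouth [ 0.4  -0.87 -0.28] wall [ 0.36 -0.78 -0.52] tcp [ 0.473 -0.113  0.256] [-0.94  0.09  2.18  1.16  1.77  1.5 ] 0.0
60 10 150 mouth [ 0.23 -0.82 -0.52] wall [ 0.18 -0.66 -0.73] tcp [ 0.476 -0.121  0.254] [-0.95  0.11  2.16  1.16  1.77  1.84] 0.0
60 10 165 mouth [ 0.06 -0.75 -0.66] wall [ 0.04 -0.56 -0.83] tcp [ 0.476 -0.126  0.251] [-0.95  0.12  2.15  1.15  1.77  2.1 ] 0.0
60 0 130 mouth [ 0.43 -0.82 -0.37] wall [ 0.37 -0.71 -0.6 ] tcp [ 0.474 -0.116  0.257] [-0.95  0.18  2.17  1.26  1.87  1.44] 0.0
60 0 150 mouth [ 0.28 -0.74 -0.62] wall [ 0.21 -0.56 -0.8 ] tcp [ 0.478 -0.124  0.254] [-0.95  0.2   2.16  1.26  1.87  1.79] 0.0
60 0 165 mouth [ 0.12 -0.65 -0.75] wall [ 0.08 -0.43 -0.9 ] tcp [ 0.477 -0.129  0.25 ] [-0.96  0.21  2.15  1.25  1.87  2.04] 0.0
60 -10 130 mouth [ 0.47 -0.76 -0.45] wall [ 0.39 -0.63 -0.67] tcp [ 0.475 -0.119  0.258] [-0.94  0.27  2.17  1.36  1.97  1.4 ] 0.0
60 -10 150 mouth [ 0.34 -0.64 -0.69] wall [ 0.24 -0.45 -0.86] tcp [ 0.479 -0.126  0.253] [-0.95  0.29  2.15  1.36  1.98  1.74] 0.0
60 -10 165 mouth [ 0.19 -0.53 -0.83] wall [ 0.11 -0.3  -0.95]
[... 1709 characters left out ...]
 0.257] [-0.82  0.38  1.91  0.95  2.15  1.36] 0.0
90 0 150 mouth [ 0.61 -0.5  -0.62] wall [ 0.46 -0.38 -0.8 ] tcp [ 0.475 -0.122  0.254] [-0.82  0.4   1.89  0.96  2.15  1.71] 0.0
90 0 165 mouth [ 0.43 -0.5  -0.75] wall [ 0.29 -0.33 -0.9 ] tcp [ 0.477 -0.127  0.25 ] [-0.82  0.41  1.88  0.95  2.15  1.97] 0.0
90 -10 130 mouth [ 0.78 -0.43 -0.45] wall [ 0.65 -0.35 -0.67] tcp [ 0.47  -0.118  0.258] [-0.82  0.45  1.91  1.05  2.25  1.37] 0.0
90 -10 150 mouth [ 0.61 -0.38 -0.69] wall [ 0.44 -0.27 -0.86] tcp [ 0.477 -0.123  0.253] [-0.81  0.47  1.89  1.05  2.25  1.72] 0.0
90 -10 165 mouth [ 0.43 -0.36 -0.83] wall [ 0.25 -0.21 -0.95] tcp [ 0.481 -0.127  0.249] [-0.81  0.49  1.88  1.05  2.25  1.98] 0.0
```

Emit:
{"method": "jog_arm", "body": {
  "series": [
    [[0,0,0],[1,-0.3,-0.6],0],
    [[0,0,0],[3,-0.8,-1.8],0],
    [[0,0,0],[5,-1.3,-3],0],
    [[0,0,0],[7,-1.8,-4.2],0],
    [[0,0,0],[9,-2.4,-5.4],0],
    [[0,0,0],[11,-2.9,-6.6],0],
    [[0,0,0],[13.5,-3.5,-8],0],
    [[0,0,0],[16,-4.2,-9.5],0]
  ]
}}

```text
t: 4.92
tcp_pos: [0.4737, 0.3248, 0.2294]
tool_rot: [[0.3, 0.951, 0.079], [0.461, -0.217, 0.861], [0.835, -0.222, -0.503]]
wrist_force: [1.4, 0.6, -2.4]
grip_width: 0.0631
grip_force: 65.9
```

Run:
```python
from h import *
s=bot.state(); R1=toolR(80,15,15); p1=np.array([.445,-.11,.275]); plan(R1,p1)
R2=toolR(80,0,148); P=RIM@R2.T; lip=P[P[:,2].argmin()]; p2=MO+[-.022,.012,.045]-lip; print(p2)
q=ik(R1,p1,s['joint_pos'],K); print(q[0].round(2),q[1]); q=ik(R2,p2,q[0],K); print(q[0].round(2),q[1])
for f in (.5,1):
  Rm=toolR(80,15*(1-f),15+133*f); pm=p1+f*(p2-p1); print(f,pm)
```

```text
turn [-0.006, 0.276, 0.034] shift [-17.09, 5.68, -39.95] rows>= 10.5
[ 0.46115823 -0.11889366  0.25392877]
[-0.89  0.13  2.04  0.91  1.95 -0.57] 4.170953762927532e-09
[-0.89  0.31  2.01  1.04  2.07  1.7 ] 5.8906701849714695e-09
0.5 [ 0.45307911 -0.11444683  0.26446439]
1 [ 0.46115823 -0.11889366  0.25392877]
```

Emit:
{"method": "jog_arm", "body": {
  "series": [
    [[0,0.01,0],[-0.6,0.2,-1.5],0],
    [[0,0.03,0],[-1.7,0.6,-4],0],
    [[0,0.05,0],[-3,1,-7],0],
    [[0,0.07,0],[-4.3,1.4,-10],0],
    [[0,0.09,0],[-5.6,1.9,-13],0],
    [[0,0.11,0],[-6.9,2.3,-16],0],
    [[0,0.13,0],[-8.1,2.7,-19],0],
    [[0,0.15,0],[-9.4,3.1,-22],0]
  ]
}}

```text
t: 5.58
tcp_pos: [0.4578, 0.0843, 0.2537]
tool_rot: [[0.283, 0.951, 0.124], [0.326, -0.217, 0.92], [0.902, -0.22, -0.372]]
wrist_force: [0.9, 0.0, -2.3]
grip_width: 0.0629
grip_force: 66.4
```

Run:
```python
from h import *
R1=toolR(80,15,15); p1=np.array([.445,-.11,.275]); print(bot.state()['tcp_pos']);plan(R1,p1)
```

```text
[0.4578479  0.08430268 0.2537423 ]
turn [-0.008, 0.125, 0.035] shift [-4.78, 2.52, -18.83] rows>= 4.7
```

Emit:
{"method": "jog_arm", "body": {
  "series": [
    [[0,0.02,0.01],[-0.9,0.4,-3],0],
    [[0,0.05,0.01],[-1.8,0.9,-6.5],0],
    [[0,0.08,0.02],[-2.7,1.4,-10],0],
    [[0,0.1,0.03],[-3.5,1.8,-13],0],
    [[0,0.12,0.03],[-4.2,2.1,-15.5],0],
    [[0,0.12,0.03],[-4.5,2.3,-17],0],
    [[0,0.12,0.03],[-4.6,2.4,-17.5],0],
    [[0,0.12,0.03],[-4.6,2.4,-17.5],0]
  ]
}}

```text
t: 6.25
tcp_pos: [0.4473, -0.0958, 0.272]
tool_rot: [[0.295, 0.942, 0.158], [0.207, -0.225, 0.952], [0.933, -0.248, -0.261]]
wrist_force: [-0.3, 0.8, -2.6]
grip_width: 0.0629
grip_force: 66.4
```

Run:
```python
from h import *
p2=np.array([.461,-.119,.254]); s=bot.state(); p0=s['tcp_pos']; print(p0)
R2=toolR(80,0,148)
for f in np.arange(1,19)/18:
  R=toolR(80,15*(1-f),15+133*f); print(round(f,2),*rel(R,p0+f*(p2-p0)))
```

```text
[ 0.44729606 -0.09581684  0.27196056]
0.06 [-0.003  0.019  0.133] [-0.1   0.13 -0.08]
0.11 [0.003 0.033 0.262] [-0.19  0.25 -0.17]
0.17 [0.012 0.046 0.391] [-0.29  0.38 -0.25]
0.22 [0.022 0.058 0.52 ] [-0.39  0.5  -0.34]
0.28 [0.034 0.069 0.649] [-0.49  0.63 -0.42]
0.33 [0.048 0.079 0.777] [-0.58  0.75 -0.51]
0.39 [0.063 0.088 0.906] [-0.68  0.88 -0.59]
0.44 [0.08  0.096 1.034] [-0.78  1.   -0.68]
0.5 [0.099 0.102 1.163] [-0.88  1.13 -0.76]
0.56 [0.119 0.106 1.291] [-0.97  1.25 -0.84]
0.61 [0.14  0.109 1.419] [-1.07  1.38 -0.93]
0.67 [0.163 0.109 1.547] [-1.17  1.51 -1.01]
0.72 [0.188 0.108 1.674] [-1.26  1.63 -1.1 ]
0.78 [0.213 0.104 1.802] [-1.36  1.76 -1.18]
0.83 [0.241 0.098 1.929] [-1.46  1.88 -1.27]
0.89 [0.269 0.089 2.056] [-1.56  2.01 -1.35]
0.94 [0.298 0.077 2.182] [-1.65  2.13 -1.44]
1.0 [0.329 0.062 2.308] [-1.75  2.26 -1.52]
```

Emit:
{"method": "jog_arm", "body": {
  "series": [
    [[0,0.02,0.08],[-0.2,0.3,-0.2],0],
    [[0,0.03,0.2],[-0.5,0.6,-0.4],0],
    [[0.01,0.045,0.32],[-0.8,1,-0.7],0],
    [[0.02,0.055,0.44],[-1.1,1.4,-1],0],
    [[0.03,0.065,0.56],[-1.4,1.8,-1.2],0],
    [[0.04,0.075,0.68],[-1.6,2.1,-1.4],0],
    [[0.05,0.085,0.79],[-1.75,2.25,-1.5],0],
    [[0.06,0.09,0.9],[-1.75,2.25,-1.5],0]
  ]
}}

```text
t: 6.92
tcp_pos: [0.4609, -0.1159, 0.2533]
tool_rot: [[0.916, 0.364, 0.17], [-0.097, -0.211, 0.973], [0.39, -0.907, -0.158]]
wrist_force: [-0.4, -1.2, -2.5]
grip_width: 0.063
grip_force: 66.6
```

Run:
```python
from h import *
p2=np.array([.461,-.119,.254]); s=bot.state(); print(s['tcp_pos'])
for e,r in ((8,85),(6,100),(4,115),(2,130),(0,148)): print(*rel(toolR(80,e,r),p2))
```

```text
[ 0.46089676 -0.11588263  0.25332447]
[0.019 0.006 0.319] [ 0.07  0.01 -0.31]
[0.054 0.007 0.58 ] [ 0.07  0.01 -0.31]
[ 0.092 -0.     0.842] [ 0.07  0.01 -0.31]
[ 0.129 -0.018  1.103] [ 0.07  0.01 -0.31]
[ 0.165 -0.051  1.415] [ 0.07  0.01 -0.31]
```

Emit:
{"method": "jog_arm", "body": {
  "series": [
    [[0.01,0.005,0.12],[0,0,-0.1],0],
    [[0.015,0.006,0.24],[0.05,0,-0.2],0],
    [[0.025,0.006,0.36],[0.05,0,-0.3],0],
    [[0.04,0.006,0.48],[0.05,0,-0.3],0],
    [[0.055,0.006,0.6],[0.05,0,-0.3],0],
    [[0.075,0.003,0.72],[0.05,0,-0.3],0],
    [[0.09,0,0.84],[0.05,0,-0.3],0],
    [[0.11,-0.01,0.96],[0.05,0,-0.3],0]
  ]
}}

```text
t: 7.58
tcp_pos: [0.4608, -0.1186, 0.2546]
tool_rot: [[0.833, -0.527, 0.17], [-0.172, 0.045, 0.984], [-0.526, -0.849, -0.053]]
wrist_force: [-0.3, -0.6, -1.9]
grip_width: 0.0632
grip_force: 66.6
```

Emit:
{"method": "jog_arm", "body": {
  "series": [
    [[0.03,-0.03,0.1],[0,0,0],0],
    [[0.04,-0.04,0.2],[0,0,0],0],
    [[0.05,-0.06,0.3],[0,0,0],0],
    [[0.06,-0.07,0.4],[0,0,0],0],
    [[0.06,-0.07,0.5],[0,0,0],0],
    [[0.06,-0.07,0.5],[0,0,0],0],
    [[0.06,-0.07,0.5],[0,0,0],0],
    [[0.06,-0.07,0.5],[0,0,0],0]
  ]
}}

```text
t: 8.25
tcp_pos: [0.4609, -0.1197, 0.2548]
tool_rot: [[0.499, -0.851, 0.165], [-0.05, 0.162, 0.986], [-0.865, -0.5, 0.038]]
wrist_force: [0.9, -0.4, -2.4]
grip_width: 0.0629
grip_force: 66.5
```

Run:
```python
from h import *
s=bot.state(); print(s['t'],s['tcp_pos'],s['tool_rot'].round(2),s['grip_width'],s['wrist_force'])
print('mouth dir',(s['tool_rot']@CU).round(2))
a=snap('wrist','w2');b=snap('scene','s2');c=snap('top','t2')
k=lambda i,x,y:cv2.resize(i[y:y+120,x:x+130],(390,360),interpolation=cv2.INTER_CUBIC)
cv2.imwrite('pics/m2.png',np.hstack([k(b,105,130),k(c,330,130)])[:,:,::-1])
```

```text
8.25 [ 0.46089076 -0.11966205  0.254779  ] [[ 0.5  -0.85  0.17]
 [-0.05  0.16  0.99]
 [-0.87 -0.5   0.04]] 0.06285512603547981 [ 0.91475001 -0.44603982 -2.39843394]
mouth dir [ 0.52 -0.57 -0.63]
```

View pics/m2.png

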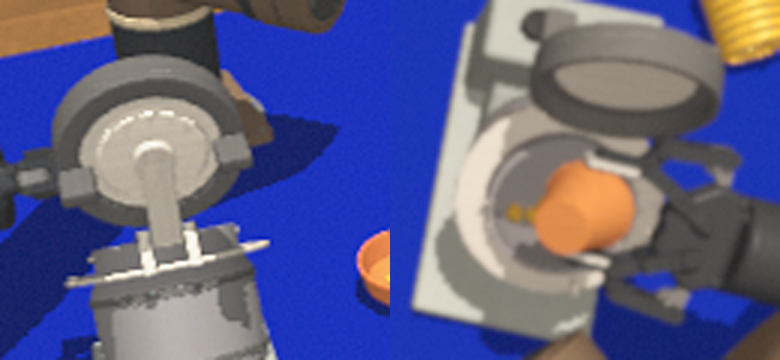

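Two beads are visible in the drum at crop (520,212); the cup hides the rest. Tipping further with a small shake to make sure all are out.

Emit:
{"method": "jog_arm", "body": {
  "series": [
    [[0,0,0.12],[0,0,0],0],
    [[0,0,0.24],[0,0,-0.3],0],
    [[0,0,0.36],[0,0,0.3],0],
    [[0,0,0.4],[0,0,-0.3],0],
    [[0,0,0.4],[0,0,0.3],0],
    [[0,0,0.4],[0,0,-0.3],0],
    [[0,0,0.4],[0,0,0],0],
    [[0,0,0.4],[0,0,0],0]
  ]
}}

```text
t: 9.07
tcp_pos: [0.4609, -0.1204, 0.2545]
tool_rot: [[0.127, -0.978, 0.166], [0.017, 0.17, 0.985], [-0.992, -0.122, 0.038]]
wrist_force: [0.6, -0.2, -1.4]
grip_width: 0.063
grip_force: 66.4
```

Run:
```python
from h import *
s=bot.state(); print(s['t'],s['tcp_pos'],s['wrist_force'],(s['tool_rot']@CU).round(2),s['joint_pos'].round(2))
for f in (.125,.25,.375,.5,.625,.75,.875,1): 
  print(f,*rel(toolR(80,15*f,171-156*f),np.array([.461,-.119,.254])*(1-f)+f*np.array([.44,-.09,.29])))
```

```text
9.0667 [ 0.46087697 -0.12036948  0.2545301 ] [ 0.59282717 -0.17542852 -1.39710491] [ 0.24 -0.51 -0.82] [-0.88  0.33  2.01  1.05  2.09  2.12]
0.125 [-0.015  0.07  -0.375] [-0.42  0.28  0.47]
0.25 [-0.042  0.097 -0.715] [-0.89  0.54  0.8 ]
0.375 [-0.08   0.118 -1.054] [-1.36  0.81  1.13]
0.5 [-0.129  0.131 -1.392] [-1.84  1.07  1.46]
0.625 [-0.187  0.133 -1.729] [-2.31  1.33  1.79]
0.75 [-0.256  0.121 -2.065] [-2.78  1.6   2.12]
0.875 [-0.333  0.091 -2.398] [-3.26  1.86  2.45]
1 [-0.419  0.039 -2.729] [-3.73  2.12  2.78]
```

Emit:
{"method": "jog_arm", "body": {
  "series": [
    [[-0.01,0.04,-0.12],[-0.8,0.3,0.3],0],
    [[-0.01,0.05,-0.24],[-1.6,0.6,0.8],0],
    [[-0.015,0.07,-0.36],[-2.4,0.9,1.6],0],
    [[-0.02,0.08,-0.48],[-3.2,1.2,2.5],0],
    [[-0.03,0.09,-0.6],[-4,1.6,3.5],0],
    [[-0.04,0.1,-0.72],[-4.7,2,5],0],
    [[-0.06,0.1,-0.84],[-5.2,2.4,7],0],
    [[-0.07,0.11,-0.96],[-5.2,2.4,9],0]
  ]
}}

```text
t: 9.73
tcp_pos: [0.4457, -0.0282, 0.3075]
tool_rot: [[0.867, -0.468, 0.17], [-0.192, 0.002, 0.981], [-0.46, -0.884, -0.088]]
wrist_force: [0.5, -0.1, -1.2]
grip_width: 0.0629
grip_force: 66.5
```

Run:
```python
from h import *
s=bot.state(); print(s['t'],s['tcp_pos'],s['joint_pos'].round(2))
plan(toolR(85,25,15),[.472,.30,.25])
```

```text
9.7333 [ 0.44566122 -0.02817409  0.30750869] [-0.78  0.05  2.15  1.11  1.99  1.29]
turn [-0.328, -0.248, -1.789] shift [-1.37, 3.92, 33.16] rows>= 14.7
```

Emit:
{"method": "jog_arm", "body": {
  "series": [
    [[-0.01,0,-0.1],[-0.1,0.3,2],0],
    [[-0.02,0,-0.22],[-0.2,0.6,4],0],
    [[-0.04,-0.01,-0.34],[-0.3,0.9,6.5],0],
    [[-0.06,-0.02,-0.46],[-0.4,1.2,9],0],
    [[-0.08,-0.03,-0.58],[-0.5,1.5,11.5],0],
    [[-0.1,-0.05,-0.7],[-0.6,1.8,14],0],
    [[-0.12,-0.07,-0.81],[-0.7,2,16.5],0],
    [[-0.14,-0.09,-0.92],[-0.8,2.2,18.5],0]
  ]
}}

```text
t: 10.4
tcp_pos: [0.4593, 0.1562, 0.2745]
tool_rot: [[0.915, 0.396, 0.075], [0.02, -0.23, 0.973], [0.403, -0.889, -0.218]]
wrist_force: [0.8, -0.2, -1.6]
grip_width: 0.0629
grip_force: 66.5
```

Run:
```python
from h import *
s=bot.state(); print(s['t'],s['tcp_pos'],s['joint_pos'].round(2))
plan(Rg,[.473,.315,.15])
```

```text
10.4 [0.4592508  0.1562345  0.27448419] [-0.4  -0.03  2.23  1.2   1.69  0.45]
turn [-0.211, -0.228, -0.877] shift [-3.44, 7.96, 18.27] rows>= 7.4
```

Emit:
{"method": "jog_arm", "body": {
  "series": [
    [[-0.03,-0.01,-0.12],[-0.4,0.8,2],0],
    [[-0.05,-0.03,-0.24],[-0.9,1.8,4],0],
    [[-0.08,-0.06,-0.36],[-1.4,2.8,6.5],0],
    [[-0.11,-0.1,-0.48],[-1.9,3.8,9],0],
    [[-0.14,-0.14,-0.6],[-2.4,5,11.5],0],
    [[-0.17,-0.18,-0.72],[-2.9,6.2,14],0],
    [[-0.2,-0.22,-0.83],[-3.3,7.2,16],0],
    [[-0.21,-0.228,-0.86],[-3.4,7.8,17],0]
  ]
}}

```text
t: 11.07
tcp_pos: [0.4708, 0.3034, 0.1536]
tool_rot: [[0.313, 0.947, 0.073], [0.454, -0.217, 0.864], [0.834, -0.237, -0.498]]
wrist_force: [0.3, 0.5, -2.0]
grip_width: 0.0628
grip_force: 66.4
```

Emit:
{"method": "jog_arm", "body": {
  "series": [
    [[0,0,0],[0,0,0],0],
    [[0,0,0],[0,0,0],0],
    [[0,0,0],[0,0,0],0],
    [[0,0,0],[0,0,0],0],
    [[0,0,0],[0,0,0],0],
    [[0,0,0],[0,0,0],0],
    [[0,0,0],[0,0,0],0],
    [[0,0,0],[0,0,0],0]
  ]
}}

```text
t: 11.73
tcp_pos: [0.4725, 0.3011, 0.1551]
tool_rot: [[0.318, 0.945, 0.077], [0.45, -0.222, 0.865], [0.834, -0.24, -0.496]]
wrist_force: [-0.3, -0.0, -1.6]
grip_width: 0.0631
grip_force: 66.4
```

Run:
```python
from h import *
s=bot.state(); print(s['t'],s['tcp_pos'],s['joint_pos'].round(2))
plan(Rg,pg+[0,0,.002])
a=snap('wrist','w3');b=snap('scene','s3')
k=cv2.resize(b[140:250,225:375],(524,384),interpolation=cv2.INTER_CUBIC)
cv2.imwrite('pics/m3.png',np.hstack([a[100:,130:390][:284],np.zeros((284,10,3),np.uint8),k[:284]])[:,:,::-1])
```

```text
11.7333 [0.47254856 0.30107023 0.15509049] [-0.01  0.11  2.21  1.22  1.17 -0.38]
turn [-0.002, -0.0, -0.023] shift [-8.24, 2.41, 7.68] rows>= 2.8
```

View pics/m3.png

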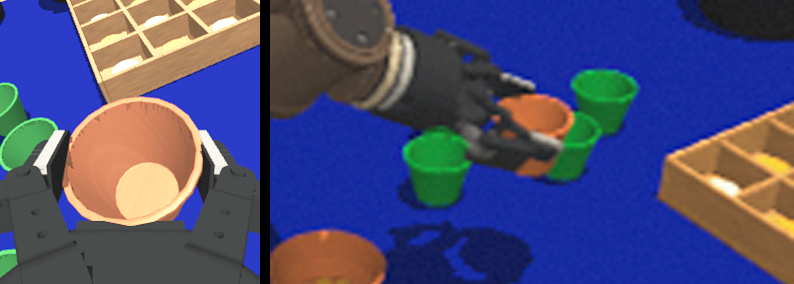

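The cup is empty and upright in the grip. Setting it down at its old spot and releasing.

Emit:
{"method": "jog_arm", "body": {
  "series": [
    [[0,0,-0.01],[-1.5,0.45,1.6],0],
    [[0,0,-0.02],[-3.5,1,3.5],0],
    [[0,0,-0.023],[-5.5,1.6,5.3],0],
    [[0,0,-0.023],[-7,2,6.6],0],
    [[0,0,-0.023],[-7.8,2.25,7.3],0],
    [[0,0,-0.023],[-8.2,2.4,7.65],0],
    [[0,0,-0.023],[-8.25,2.4,7.7],0],
    [[0,0,-0.023],[-8.25,2.4,7.7],0]
  ]
}}

```text
t: 12.5
tcp_pos: [0.4752, 0.3254, 0.0423]
tool_rot: [[0.296, 0.952, 0.077], [0.456, -0.212, 0.865], [0.839, -0.221, -0.497]]
wrist_force: [0.2, -0.5, -1.8]
grip_width: 0.0626
grip_force: 66.4
```

Emit:
{"method": "jog_arm", "body": {
  "series": [
    [[0,0,0],[-0.1,0.02,0.05],0],
    [[0,0,0],[-0.1,0.02,0.05],0],
    [[0,0,0],[-0.1,0.02,0.05],0.75],
    [[0,0,0],[-0.1,0.02,0.05],0.8],
    [[0,0,0],[-0.1,0.02,0.05],0.9],
    [[0,0,0],[-0.1,0.02,0.05],1],
    [[0,0,0],[-0.1,0.02,0.05],1],
    [[0,0,0],[-0.1,0.02,0.05],1]
  ]
}}

```text
t: 13.17
tcp_pos: [0.4748, 0.3254, 0.0412]
tool_rot: [[0.296, 0.952, 0.077], [0.455, -0.211, 0.865], [0.84, -0.221, -0.496]]
wrist_force: [-0.1, -0.4, -0.2]
grip_width: 0.0854
grip_force: 0.0
```

Emit:
{"method": "jog_arm", "body": {
  "series": [
    [[0,0,0],[0,0,-1],1],
    [[0,0,0],[0,0,-2.5],1],
    [[0,0,0],[0,0,-5],1],
    [[0,0,0],[0,0,-8],1],
    [[0,0,0],[1,0,-11],1],
    [[0,0,0],[3,-0.6,-14],1],
    [[0,0,0],[6,-1.5,-17],1],
    [[0,0,0],[9,-2,-20],1]
  ]
}}

```text
t: 13.83
tcp_pos: [0.4655, 0.1973, 0.2185]
tool_rot: [[0.299, 0.951, 0.076], [0.456, -0.212, 0.864], [0.838, -0.224, -0.497]]
wrist_force: [0.6, -0.6, -0.4]
grip_width: 0.0854
grip_force: 0.0
```

Run:
```python
from h import *
s=bot.state(); print(s['t'],s['tcp_pos'],s['joint_pos'].round(2))
b=snap('scene','s4');c=snap('top','t4')
k=lambda i,x,y:cv2.resize(i[y:y+100,x:x+130],(390,300),interpolation=cv2.INTER_CUBIC)
cv2.imwrite('pics/m4.png',np.vstack([np.hstack([k(b,235,150),k(c,150,150)]),np.hstack([k(b,105,130),k(c,330,130)])])[:,:,::-1])
q=[.472,-.128,-.126]
# lid push: tool poses with closed tips on lid outer face
for n,P in (('hinge',lid(q,0,[0,0,0])),('front2.18',lid(q,2.18,[-.115,0,.009])),('top edge',lid(q,2.18,[-.146,0,.009])),('front0',lid(q,0,[-.115,0,.009]))): print(n,P.round(3))
```

```text
13.8333 [0.46545662 0.19729058 0.21847705] [-0.25 -0.05  2.23  1.06  1.4  -0.35]
hinge [ 0.535 -0.136  0.229]
front2.18 [ 0.543 -0.137  0.344]
top edge [ 0.543 -0.137  0.375]
front0 [ 0.436 -0.123  0.171]
```

View pics/m4.png

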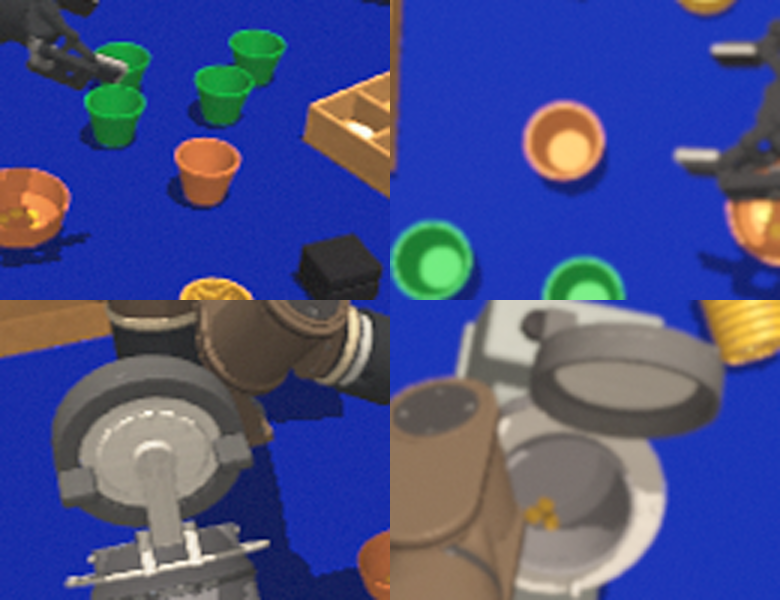

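The cup stands upright and empty at its old spot. A cluster of brass beads lies in the drum at (542,515) in the lower right crop, with none seen outside. Next is the lid: close the fingers, go over and behind it.

```bash
cat >> h.py <<'E'
Q=[.472,-.128,-.126]
def downR(tilt,xa=-7.2): # tool z tilted by tilt deg (hand towards robot), tool x at azimuth xa
    a,t=np.radians([xa,tilt]); u=np.array([np.cos(a),np.sin(a),0]); z=np.sin(t)*u-np.cos(t)*np.array([0,0,1.])
    y=np.array([np.sin(a),-np.cos(a),0]); return np.c_[np.cross(y,z),y,z]
E
python3 - <<'E'
from h import *
s=bot.state(); print(s['tcp_pos']); R=downR(0)
print(R.round(2)); plan(R,[.48,.05,.48])
print('W2',rel(R,[.605,-.146,.46],R,np.array([.48,.05,.48])))
for p in([.48,.05,.48],[.605,-.146,.46],[.605,-.146,.343]): 
  q,e=ik(R,p,[-.3,.1,1.6,0,1.4,1.2],K); print(q.round(2),e)
E
```

```text
[0.47062528 0.19627803 0.22513628]
[[ 0.99 -0.13  0.  ]
 [-0.13 -0.99 -0.  ]
 [ 0.    0.   -1.  ]]
turn [-0.897, -0.685, 1.221] shift [15.07, -1.24, -25.21] rows>= 13.3
W2 (array([0., 0., 0.]), array([14.86, 17.88,  2.  ]))
[-0.11 -0.23  1.68 -0.    1.69  1.59] 1.3600232051658168e-14
[-0.4   0.09  1.41  0.    1.64  1.3 ] 3.593941255708444e-10
[-0.4   0.11  1.59  0.    1.43  1.3 ] 3.5083234095623084e-09
```

Emit:
{"method": "jog_arm", "body": {
  "series": [
    [[-0.05,-0.04,0.07],[2,-0.2,-2.5],0],
    [[-0.11,-0.085,0.15],[4,-0.3,-5],0],
    [[-0.17,-0.13,0.23],[6,-0.5,-7.5],0],
    [[-0.23,-0.175,0.315],[8,-0.7,-10],0],
    [[-0.29,-0.22,0.4],[9.5,-0.8,-13],0],
    [[-0.35,-0.27,0.48],[11,-0.9,-16],0],
    [[-0.41,-0.315,0.56],[13,-1.1,-19],0],
    [[-0.47,-0.36,0.64],[14,-1.2,-22],0]
  ]
}}

```text
t: 14.6
tcp_pos: [0.4795, 0.0738, 0.4497]
tool_rot: [[0.847, 0.484, 0.221], [0.354, -0.822, 0.446], [0.397, -0.299, -0.867]]
wrist_force: [0.6, 0.9, 0.9]
grip_width: 0.0001
grip_force: 0.0
```

Run:
```python
from h import *
s=bot.state(); print(s['t'],s['tcp_pos'],s['joint_pos'].round(2)); plan(downR(0),[.56,-.05,.48])
```

```text
14.6 [0.47951348 0.07379216 0.44974853] [-0.31 -0.36  1.89  0.52  1.53  0.79]
turn [-0.427, -0.311, 0.577] shift [3.64, 13.17, -6.37] rows>= 6.3
```

Emit:
{"method": "jog_arm", "body": {
  "series": [
    [[-0.06,-0.045,0.08],[0.5,1.5,-1.5],0],
    [[-0.13,-0.095,0.17],[1,3.5,-3],0],
    [[-0.2,-0.145,0.26],[1.5,6,-4.5],0],
    [[-0.26,-0.19,0.35],[2,8.5,-5.5],0],
    [[-0.33,-0.24,0.44],[3,11,-6],0],
    [[-0.39,-0.28,0.53],[3.5,13,-6.3],0],
    [[-0.42,-0.305,0.57],[3.6,13.2,-6.4],0],
    [[-0.42,-0.305,0.57],[3.6,13.2,-6.4],0]
  ]
}}

```text
t: 15.27
tcp_pos: [0.5617, -0.05, 0.4747]
tool_rot: [[0.993, -0.114, 0.002], [-0.114, -0.993, 0.011], [0.0, -0.011, -1.0]]
wrist_force: [0.3, 1.2, -0.7]
grip_width: 0.0002
grip_force: 0.0
```

Run:
```python
from h import *
s=bot.state(); print(s['t'],s['tcp_pos'],s['joint_pos'].round(2)); plan(downR(0),[.605,-.146,.46]);plan(downR(0),[.605,-.146,.345])
```

```text
15.2667 [ 0.56170564 -0.04997792  0.47466048] [-0.27 -0.04  1.52  0.01  1.66  1.41]
turn [-0.011, -0.0, 0.011] shift [5.4, 9.06, 1.37] rows>= 2.6
turn [-0.011, -0.0, 0.011] shift [5.4, 9.18, 12.87] rows>= 4.0
```

Emit:
{"method": "jog_arm", "body": {
  "series": [
    [[0,0,0.01],[2.5,2,0],0],
    [[0,0,0.01],[5,4.5,0],0],
    [[0,0,0.01],[5.4,7.5,0],0],
    [[0,0,0.01],[5.4,9.1,2],0],
    [[0,0,0.01],[5.4,9.1,5],0],
    [[0,0,0.01],[5.4,9.1,8.5],0],
    [[0,0,0.01],[5.4,9.1,11.5],0],
    [[0,0,0.01],[5.4,9.1,12.8],0]
  ]
}}

```text
t: 15.93
tcp_pos: [0.6024, -0.1442, 0.3422]
tool_rot: [[0.992, -0.123, -0.002], [-0.123, -0.992, 0.014], [-0.003, -0.014, -1.0]]
wrist_force: [1.3, -0.1, -1.3]
grip_width: -0.0002
grip_force: 0.0
```

```bash
cat >> h.py <<'E'
def push(th,r=.116,tilt=0,rad=.012,deep=0):
    c=lid(Q,th,[-r,0,.009]); n=lid(Q,th,[-r,0,1.009])-c; R=downR(tilt)
    return R,c+n*(rad-deep)+R@[0,0,rad-.011]
E
python3 - <<'E'
from h import *
s=bot.state(); print(s['t'],s['tcp_pos'])
for i,th in enumerate(np.linspace(2.15,0,25)):
  t=25*(1-th/2.18); R,p=push(th,tilt=t); q,e=ik(R,p,[-.4,.1,1.6,0,1.4,1.3],K)
  print(round(th,2),*rel(R,p),p.round(3),round(e,4))
E
```

```text
15.9333 [ 0.60244872 -0.14418946  0.34218909]
2.15 [-0.014  0.009  0.002] [-5.09  0.02 -0.24] [ 0.552 -0.138  0.345] 0.0
2.06 [-0.014  0.027  0.002] [-6.14  0.01 -0.35] [ 0.542 -0.137  0.346] 0.0
1.97 [-0.014  0.045  0.002] [-7.19  0.01 -0.36] [ 0.531 -0.135  0.346] 0.0
1.88 [-0.014  0.063  0.002] [-8.24  0.01 -0.27] [ 0.521 -0.134  0.345] 0.0
1.79 [-0.014  0.081  0.002] [-9.28  0.01 -0.09] [ 0.51  -0.133  0.343] 0.0
1.7 [-0.014  0.099  0.001] [-1.03e+01  1.00e-02  1.80e-01] [ 0.5   -0.132  0.341] 0.0
1.61 [-0.014  0.117  0.001] [-1.129e+01  1.000e-02  5.400e-01] [ 0.49  -0.13   0.337] 0.0
1.52 [-0.014  0.135  0.001] [-12.24   0.02   0.98] [ 0.481 -0.129  0.333] 0.0
1.43 [-0.014  0.153  0.001] [-13.16   0.02   1.52] [ 0.472 -0.128  0.327] 0.0
1.34 [-0.014  0.171  0.001] [-14.01   0.03   2.13] [ 0.463 -0.127  0.321] 0.0
1.25 [-0.014  0.189  0.001] [-14.82   0.04   2.81] [ 0.455 -0.126  0.315] 0.0
1.16 [-0.014  0.207  0.001] [-15.55   0.04   3.57] [ 0.448 -0.125  0.307] 0.0
1.08 [-0.014  0.225  0.001] [-16.22   0.05   4.38] [ 0.441 -0.124  0.299] 0.0
0.99 [-0.014  0.242  0.   ] [-16.81
[... 198 characters left out ...]
0.72 [-0.014  0.296  0.   ] [-18.08   0.1    8.15] [ 0.423 -0.122  0.261] 0.0
0.63 [-0.014  0.314 -0.   ] [-18.32   0.12   9.17] [ 0.42  -0.121  0.251] 0.0
0.54 [-0.014  0.332 -0.   ] [-18.48   0.13  10.21] [ 0.419 -0.121  0.241] 0.0
0.45 [-0.014  0.35  -0.   ] [-18.54   0.14  11.27] [ 0.418 -0.121  0.23 ] 0.0
0.36 [-0.014  0.368 -0.   ] [-18.5    0.16  12.32] [ 0.418 -0.121  0.22 ] 0.0
0.27 [-0.014  0.386 -0.001] [-18.37   0.17  13.37] [ 0.42  -0.121  0.209] 0.0
0.18 [-0.014  0.404 -0.001] [-18.15   0.19  14.4 ] [ 0.422 -0.122  0.199] 0.0
0.09 [-0.014  0.422 -0.001] [-17.83   0.2   15.41] [ 0.425 -0.122  0.189] 0.0
0.0 [-0.014  0.44  -0.001] [-17.43   0.22  16.38] [ 0.429 -0.123  0.179] 0.0
```

Emit:
{"method": "jog_arm", "body": {
  "series": [
    [[0,0,0],[-2.5,0,-0.2],0],
    [[-0.01,0.02,0],[-4.8,0,-0.25],0],
    [[-0.014,0.04,0],[-6.2,0,-0.35],0],
    [[-0.014,0.06,0],[-7.6,0,-0.3],0],
    [[-0.014,0.08,0],[-9,0,-0.15],0],
    [[-0.014,0.1,0],[-10.3,0,0.2],0],
    [[-0.014,0.125,0],[-11.8,0,0.75],0],
    [[-0.014,0.15,0],[-13.1,0,1.5],0]
  ]
}}

```text
t: 16.6
tcp_pos: [0.4752, -0.1283, 0.3345]
tool_rot: [[0.979, -0.124, 0.16], [-0.122, -0.992, -0.024], [0.161, 0.004, -0.987]]
wrist_force: [2.6, -0.6, 0.1]
grip_width: 0.0001
grip_force: 1.0
```

Run:
```python
from h import *
s=bot.state(); print(s['t'],s['tcp_pos'],s['wrist_force'])
for th in np.arange(1.4,0,-.1):
  t=25*(1-th/2.18); R,p=push(th,tilt=t); print(round(th,2),*rel(R,p),p.round(3))
b=snap('scene','s5')
```

```text
16.6 [ 0.47519191 -0.1283468   0.33449489] [ 2.64874279 -0.64348282  0.07700708]
1.4 [ 0.004 -0.006  0.002] [-0.8  0.   0.8] [ 0.469 -0.128  0.325]
1.3 [0.004 0.014 0.002] [-1.84 -0.    1.36] [ 0.459 -0.126  0.318]
1.2 [0.004 0.034 0.002] [-2.82 -0.01  2.01] [ 0.451 -0.125  0.31 ]
1.1 [0.004 0.054 0.002] [-3.72 -0.01  2.76] [ 0.443 -0.124  0.301]
1.0 [0.004 0.074 0.002] [-4.55 -0.02  3.6 ] [ 0.436 -0.123  0.292]
0.9 [0.004 0.094 0.002] [-5.29 -0.02  4.52] [ 0.431 -0.123  0.281]
0.8 [0.004 0.114 0.002] [-5.93 -0.03  5.5 ] [ 0.426 -0.122  0.271]
0.7 [0.004 0.134 0.002] [-6.48 -0.03  6.55] [ 0.422 -0.122  0.259]
0.6 [0.004 0.154 0.002] [-6.91 -0.04  7.64] [ 0.42  -0.121  0.248]
0.5 [0.004 0.174 0.002] [-7.23 -0.04  8.77] [ 0.418 -0.121  0.236]
0.4 [0.004 0.194 0.002] [-7.44 -0.05  9.93] [ 0.418 -0.121  0.224]
0.3 [0.003 0.214 0.002] [-7.54 -0.05 11.1 ] [ 0.419 -0.121  0.213]
0.2 [0.003 0.234 0.003] [-7.51 -0.06 12.28] [ 0.421 -0.122  0.201]
0.1 [0.003 0.254 0.003] [-7.37 -0.06 13.45] [ 0.425 -0.122  0.19 ]
```

Pushing with light contact (2.6 N); continuing the arc.

Emit:
{"method": "jog_arm", "body": {
  "series": [
    [[0,0,0],[-1.6,0,1],0],
    [[0,0.03,0],[-2.8,0,2],0],
    [[0,0.05,0],[-3.7,0,2.8],0],
    [[0,0.07,0],[-4.5,0,3.6],0],
    [[0,0.09,0],[-5.3,0,4.5],0],
    [[0,0.11,0],[-5.9,0,5.5],0],
    [[0,0.13,0],[-6.5,0,6.5],0],
    [[0,0.15,0],[-6.9,0,7.6],0]
  ]
}}

```text
t: 17.32
tcp_pos: [0.4194, -0.1219, 0.2482]
tool_rot: [[0.945, -0.124, 0.301], [-0.117, -0.992, -0.042], [0.304, 0.004, -0.953]]
wrist_force: [0.5, 0.1, 1.5]
grip_width: -0.0
grip_force: 0.4
```

Run:
```python
from h import *
s=bot.state(); print(s['t'],s['tcp_pos'],s['wrist_force'])
for th,d in ((.6,0),(.5,0),(.4,0),(.3,0),(.2,0),(.1,0),(0,0),(0,.004)):
  t=25*(1-th/2.18); R,p=push(th,tilt=t,deep=d); print(round(th,2),*rel(R,p),p.round(3))
```

```text
17.3167 [ 0.41935121 -0.12187587  0.24821213] [0.5281963  0.11670897 1.50907287]
0.6 [0.004 0.007 0.002] [ 0.02 -0.05  0.03] [ 0.42  -0.121  0.248]
0.5 [0.004 0.027 0.002] [-0.46 -0.06  1.11] [ 0.418 -0.121  0.236]
0.4 [0.004 0.047 0.002] [-0.84 -0.06  2.22] [ 0.418 -0.121  0.224]
0.3 [0.004 0.068 0.003] [-1.1  -0.07  3.37] [ 0.419 -0.121  0.213]
0.2 [0.004 0.088 0.003] [-1.25 -0.07  4.54] [ 0.421 -0.122  0.201]
0.1 [0.004 0.108 0.003] [-1.28 -0.08  5.72] [ 0.425 -0.122  0.19 ]
0 [0.004 0.128 0.003] [-1.19 -0.08  6.89] [ 0.429 -0.123  0.179]
0 [0.004 0.128 0.003] [-1.07 -0.08  7.27] [ 0.431 -0.123  0.176]
```

Emit:
{"method": "jog_arm", "body": {
  "series": [
    [[0,0.03,0],[-0.5,0,1.1],0],
    [[0,0.05,0],[-0.85,0,2.2],0],
    [[0,0.07,0],[-1.1,0,3.4],0],
    [[0,0.09,0],[-1.25,0,4.5],0],
    [[0,0.11,0],[-1.3,0,5.5],0],
    [[0,0.12,0],[-1.25,0,6.2],0],
    [[0,0.13,0],[-1.2,0,6.6],0],
    [[0,0.13,0],[-1.2,0,6.8],0]
  ]
}}

```text
t: 17.98
tcp_pos: [0.4286, -0.1234, 0.1793]
tool_rot: [[0.899, -0.125, 0.42], [-0.111, -0.992, -0.056], [0.424, 0.004, -0.906]]
wrist_force: [1.9, -0.1, 2.0]
grip_width: -0.0002
grip_force: 1.2
```

Emit:
{"method": "jog_arm", "body": {
  "series": [
    [[0,0,0],[0,0,0.1],0],
    [[0,0,0],[0,0,0.15],0],
    [[0,0,0],[0,0,0.2],0],
    [[0,0,0],[0,0,0.25],0],
    [[0,0,0],[0,0,0.3],0],
    [[0,0,0],[0,0,0.3],0],
    [[0,0,0],[0,0,0.3],0],
    [[0,0,0],[0,0,0.3],0]
  ]
}}

```text
t: 18.65
tcp_pos: [0.4295, -0.1235, 0.1763]
tool_rot: [[0.899, -0.125, 0.419], [-0.112, -0.992, -0.056], [0.423, 0.004, -0.906]]
wrist_force: [3.0, -0.9, 2.7]
grip_width: -0.0002
grip_force: 2.0
```

Emit:
{"method": "jog_arm", "body": {
  "series": [
    [[0,0,0],[0,0,0.15],0],
    [[0,0,0],[0,0,0.3],0],
    [[0,0,0],[0,0,0.45],0],
    [[0,0,0],[0,0,0.6],0],
    [[0,0,0],[0,0,0.6],0],
    [[0,0,0],[0,0,0.6],0],
    [[0,0,0],[0,0,0.6],0],
    [[0,0,0],[0,0,0.6],0]
  ]
}}

```text
t: 19.32
tcp_pos: [0.4311, -0.1237, 0.1739]
tool_rot: [[0.902, -0.12, 0.414], [-0.107, -0.993, -0.055], [0.418, 0.005, -0.908]]
wrist_force: [-27.6, 5.0, 31.9]
grip_width: -0.0
grip_force: 20.8
```

Force jumped to 42 N: the lid is against its stop. Backing off to align with the drum axis and look at the lug.

Emit:
{"method": "jog_arm", "body": {
  "series": [
    [[0,0,0],[0,0,-1],0],
    [[0,0.03,0],[0,0,-3],0],
    [[0,0.07,0],[0,0,-6],0.2],
    [[0,0.1,0],[0,0,-9],0.4],
    [[0,0.14,0],[0,0,-11],0.5],
    [[0,0.17,0],[0,0,-13],0.5],
    [[0,0.17,0],[0,0,-14],0.5],
    [[0,0.17,0],[0,0,-14],0.5]
  ]
}}

```text
t: 19.98
tcp_pos: [0.3722, -0.1156, 0.2977]
tool_rot: [[0.817, -0.125, 0.563], [-0.101, -0.992, -0.074], [0.568, 0.004, -0.823]]
wrist_force: [-0.5, -0.6, -0.7]
grip_width: 0.0426
grip_force: 0.0
```

```bash
cat >> h.py <<'E'
def wcam():
    s=bot.state(); m=bot.camera_model('wrist')
    X=np.eye(4);X[:3,:3]=s['tool_rot'];X[:3,3]=s['tcp_pos'];W=X@m['tool_from_camera']
    return dict(m,xyz=W[:3,3],orientation=W[:3,:3])
E
python3 - <<'E'
from h import *
s=bot.state(); print(s['t'],s['tcp_pos'],s['wrist_force'])
cm=wcam(); im=snap('wrist','w5'); snap('scene','s6')
v=im[:,:,::-1].copy()
for c in(0,.15):
  for o in(0,1): 
    u=proj('',lug(Q,0,c,other=o),cm)[0]; print(c,o,u.round(1)); cv2.circle(v,tuple(int(x) for x in u),3,(255,0,255) if c else (0,255,255),1)
a=np.radians(205); u=proj('',mouth(Q,[.076*np.cos(a),.076*np.sin(a),-.008]),cm)[0]; print('mark',u); cv2.circle(v,tuple(int(x) for x in u),3,(0,255,0),1)
u=proj('',lid(Q,0,[-.08,0,.017]),cm)[0]; print('boss',u); cv2.circle(v,tuple(int(x) for x in u),3,(0,0,255),1)
cv2.imwrite('pics/w5b.png',v)
E
```

```text
19.9833 [ 0.37216844 -0.11563457  0.29767719] [-0.51629849 -0.58952481 -0.69357156]
0 0 [320.3 162.4]
0 1 [199.9 181.7]
0.15 0 [320.6 171.3]
0.15 1 [198.5 172.9]
mark [288.29440898 222.84109931]
boss [259.52917978 166.97798105]
```

View pics/w5b.png

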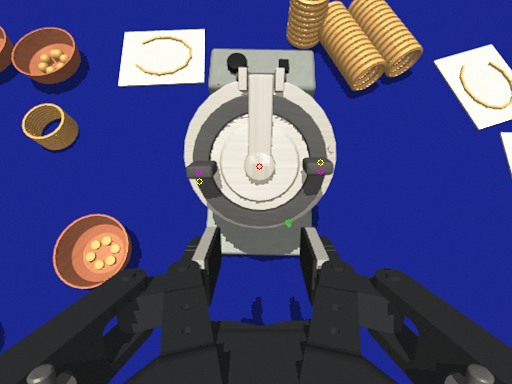

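The lid is shut. The lug that goes to the mark is at about (320,166), which is near collar 0.08, and the locked ridge is near (288,223). Next is gripping the lug along the drum axis.

```bash
cat >> h.py <<'E'
def lugpose(c,h=.017,r=.053):
    a=np.radians(205)+1.3-c; M=mach(Q)[0]@RM; rho=M@[np.cos(a),np.sin(a),0]; n=M[:,2]
    x=-rho; z=-n; R=np.c_[x,np.cross(z,x),z]
    return R, lid(Q,0,[-.08,0,.009])+r*rho+h*n
E
python3 - <<'E'
from h import *
s=bot.state(); q=s['joint_pos']; print(q.round(2))
for c,h in((.08,.09),(.08,.017),(.5,.017),(.9,.017),(1.3,.017),(1.3,.1)):
  R,p=lugpose(c,h); q,e=ik(R,p,q,K); print(c,h,p.round(3),q.round(2),round(e,5))
R,p=lugpose(.08,.09); plan(R,p)
E
```

```text
[-0.79 -0.85  2.46  0.41  1.08  0.79]
0.08 0.09 [ 0.41  -0.173  0.267] [-0.84 -0.62  2.4   0.49  0.94 -1.01] 0.0
0.08 0.017 [ 0.452 -0.179  0.207] [-0.76 -0.42  2.39  0.53  0.73 -1.04] 0.0
0.5 0.017 [ 0.434 -0.174  0.195] [-0.79 -0.46  2.44  0.55  0.74 -0.66] 0.0
0.9 0.017 [ 0.421 -0.161  0.184] [-0.79 -0.5   2.48  0.55  0.74 -0.26] 0.00081
1.3 0.017 [ 0.413 -0.143  0.177] [-0.75 -0.5   2.48  0.52  0.73  0.2 ] 0.01151
1.3 0.1 [ 0.366 -0.137  0.245] [-0.85 -0.75  2.48  0.46  1.01  0.24] 0.0124
turn [-0.007, 0.008, -1.654] shift [2.09, 5.29, 4.89] rows>= 13.2
```

```bash
cat >> h.py <<'E'
def lp(c,d=20,h=.017,r=.053,back=0.):
    R,p=lugpose(c,h,r); R=R@Ry(np.radians(d)); return R,p-R@[0,0,back]
E
python3 - <<'E'
from h import *
q0=bot.state()['joint_pos']
for d in(-20,15,20,25):
  q=q0; print(d, lp(1.3,d)[0][:,2].round(2))
  for c,b in((.08,.08),(.08,0),(.5,0),(.9,0),(1.3,0),(1.3,.08)):
    R,p=lp(c,d,back=b); q,e=ik(R,p,q,K); print(c,b,p.round(3),q.round(2),round(e,5))
R,p=lp(.08,20,back=.08); plan(R,p)
E
```

```text
-20 [ 0.26 -0.18 -0.95]
0.08 0.08 [ 0.411 -0.146  0.267] [-0.52 -0.69  2.46 -0.16  0.67 -0.28] 0.0
0.08 0 [ 0.452 -0.179  0.207] [-0.54 -0.45  2.43 -0.19  0.44 -0.25] 0.0
0.5 0 [ 0.434 -0.174  0.195] [-0.54 -0.42  2.41 -0.21  0.59  0.17] 0.0
0.9 0 [ 0.421 -0.161  0.184] [-0.54 -0.4   2.38 -0.14  0.73  0.48] 0.0
1.3 0 [ 0.413 -0.143  0.177] [-0.56 -0.39  2.37 -0.02  0.84  0.75] 0.0
1.3 0.08 [ 0.392 -0.129  0.253] [-0.56 -0.55  2.33 -0.01  1.04  0.75] 0.0
15 [ 0.75  0.01 -0.66]
0.08 0.08 [ 0.407 -0.194  0.271] [-1.   -0.46  2.3   0.66  1.21 -1.26] 0.0
0.08 0 [ 0.452 -0.179  0.207] [-0.88 -0.31  2.32  0.72  1.   -1.28] 0.0
0.5 0 [ 0.434 -0.174  0.195] [-0.94 -0.38  2.42  0.85  0.98 -1.01] 0.0
0.9 0 [ 0.421 -0.161  0.184] [-0.95 -0.42  2.48  0.93  0.92 -0.69] 0.01132
1.3 0 [ 0.413 -0.143  0.177] [-0.88 -0.42  2.48  0.95  0.8  -0.27] 0.03664
1.3 0.08 [ 0.353 -0.144  0.23 ] [-1.06 -0.67  2.48  0.81  1.1  -0.16] 0.03905
20 [ 0.8   0.04 -0.59]
0.08 0.08 [ 0.408 -0.201  0.27 ] [-1.03 -0.4   2.27  0.7   1.29 -1.31] 0.0
0.08 0 [ 0.452 -0.179  0.207] [-0.9  -0.26  2.29  0.75  1.09 -1.33] 0.0
0.5 0 [ 0.434 -0.174  0.195] [-0.98 -0.34  2.41  0.91  1.06 -1.09] 0.0
0.9 0 [ 0.421 -0.161  0.184] [-1.   -0.38  2.48  1.03  1.   -0.81] 0.01253
1.3 0 [ 0.413 -0.143  0.177] [-0.93 -0.38  2.48  1.09  0.85 -0.42] 0.04266
1.3 0.08 [ 0.349 -0.147  0.224] [-1.13 -0.61  2.48  0.92  1.15 -0.3 ] 0.04522
25 [ 0.85  0.07 -0.52]
0.08 0.08 [ 0.409 -0.207  0.268] [-1.06 -0.32  2.23  0.72  1.36 -1.36] 0.0
0.08 0 [ 0.452 -0.179  0.207] [-0.93 -0.21  2.26  0.77  1.17 -1.37] 0.0
0.5 0 [ 0.434 -0.174  0.195] [-1.02 -0.29  2.39  0.96  1.14 -1.16] 0.0
0.9 0 [ 0.421 -0.161  0.184] [-1.04 -0.34  2.48  1.1   1.08 -0.91] 0.01265
1.3 0 [ 0.413 -0.143  0.177] [-0.97 -0.33  2.48  1.22  0.92 -0.57] 0.04715
1.3 0.08 [ 0.345 -0.149  0.219] [-1.2  -0.54  2.48  1.02  1.21 -0.44] 0.05723
turn [0.281, 0.273, -1.637] shift [2.32, 8.02, 4.67] rows>= 13.5
```

Run:
```python
from h import *
R,p=lp(.08,-20,h=.02,back=.06); plan(R,p); print(p, ik(R,p,bot.state()['joint_pos'],K)[0].round(2))
```

```text
turn [-0.296, -0.258, -1.634] shift [1.93, 3.24, 6.25] rows>= 13.4
[ 0.41932758 -0.15394656  0.2548086 ] [-0.53 -0.64  2.46 -0.16  0.62 -0.28]
```

Emit:
{"method": "jog_arm", "body": {
  "series": [
    [[-0.02,-0.018,-0.115],[0,0.4,0],0.5],
    [[-0.04,-0.036,-0.23],[0.2,0.6,0],0.5],
    [[-0.06,-0.054,-0.345],[0.4,0.8,0],0.5],
    [[-0.08,-0.07,-0.46],[0.6,1,0],0.5],
    [[-0.1,-0.09,-0.575],[0.8,1.3,0],0.5],
    [[-0.12,-0.11,-0.69],[1,1.6,0.5],0.5],
    [[-0.145,-0.125,-0.8],[1.2,1.8,1],0.5],
    [[-0.165,-0.14,-0.91],[1.4,2,1.5],0.5]
  ]
}}

```text
t: 20.75
tcp_pos: [0.3904, -0.1374, 0.2897]
tool_rot: [[0.696, 0.533, 0.481], [0.695, -0.669, -0.264], [0.181, 0.518, -0.836]]
wrist_force: [-0.4, -1.1, -0.8]
grip_width: 0.0425
grip_force: 0.0
```

Run:
```python
from h import *
print(bot.state()['t']);R,p=lp(.08,-20,h=.02,back=.06); plan(R,p)
```

```text
20.75
turn [-0.13, -0.116, -0.718] shift [0.24, 0.84, 4.75] rows>= 5.9
```

Emit:
{"method": "jog_arm", "body": {
  "series": [
    [[-0.02,-0.018,-0.115],[0,0.1,0.5],0.5],
    [[-0.04,-0.036,-0.23],[0.1,0.2,1],0.5],
    [[-0.06,-0.054,-0.345],[0.1,0.4,2],0.5],
    [[-0.08,-0.07,-0.46],[0.2,0.5,3],0.5],
    [[-0.1,-0.09,-0.575],[0.2,0.6,4],0.5],
    [[-0.12,-0.11,-0.68],[0.2,0.8,4.5],0.5],
    [[-0.13,-0.116,-0.71],[0.2,0.8,4.5],0.5],
    [[-0.13,-0.116,-0.71],[0.2,0.8,4.5],0.5]
  ]
}}

```text
t: 21.42
tcp_pos: [0.4171, -0.153, 0.2566]
tool_rot: [[0.259, 0.818, 0.514], [0.912, -0.032, -0.408], [-0.318, 0.575, -0.754]]
wrist_force: [0.1, -0.2, 0.6]
grip_width: 0.0427
grip_force: 0.0
```

Run:
```python
from h import *
s=bot.state(); print(s['t'],s['tcp_pos'],s['joint_pos'].round(2));R,p=lp(.08,-20,h=.02); plan(R,p)
cm=wcam(); im=snap('wrist','w6'); v=im[:,:,::-1].copy()
for c in(0,.1):
    M=[lug(Q,0,c,r=r) for r in(.041,.065)]
    u=proj('',M,cm); print(u.round(0)); cv2.line(v,*[tuple(int(x) for x in k) for k in u],(255,0,255) if c else (0,255,255),1)
cv2.imwrite('pics/w6b.png',cv2.resize(v[100:360,120:400],None,fx=2,fy=2))
```

```text
21.4167 [ 0.41714209 -0.15300107  0.25656122] [-0.53 -0.65  2.46 -0.16  0.63 -0.27]
turn [-0.002, -0.0, -0.015] shift [0.02, 0.09, 6.28] rows>= 1.5
[[268. 204.]
 [270. 230.]]
[[262. 205.]
 [261. 231.]]
```

View pics/w6b.png

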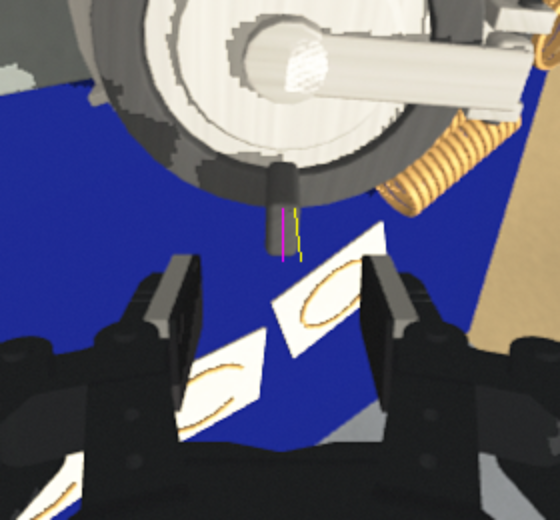

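The lug lies between the fingers at (282,230), on the collar ≈ 0.1 line. I have used up my picture views (11 in fact, one over), so I continue on numbers.

Emit:
{"method": "jog_arm", "body": {
  "series": [
    [[0,0,-0.01],[0,0.1,1.2],0.5],
    [[0,0,-0.015],[0,0.1,2.6],0.5],
    [[0,0,-0.015],[0,0.1,4],0.5],
    [[0,0,-0.015],[0,0.1,5.2],0.5],
    [[0,0,-0.015],[0,0.1,6],0.5],
    [[0,0,-0.015],[0,0.1,6.2],0.5],
    [[0,0,-0.015],[0,0.1,6.2],0.4],
    [[0,0,-0.015],[0,0.1,6.2],0.3]
  ]
}}

```text
t: 22.13
tcp_pos: [0.4509, -0.1797, 0.2144]
tool_rot: [[0.25, 0.818, 0.518], [0.911, -0.017, -0.412], [-0.328, 0.575, -0.75]]
wrist_force: [-0.3, -0.9, 0.4]
grip_width: 0.0259
grip_force: 0.0
```

Emit:
{"method": "jog_arm", "body": {
  "series": [
    [[0,0,0],[0,0,0],0],
    [[0,0,0],[0,0,0],0],
    [[0,0,0],[0,0,0],0],
    [[0,0,0],[0,0,0],0],
    [[0,0,0],[0,0,0],0],
    [[0,0,0],[0,0,0],0],
    [[0,0,0],[0,0,0],0],
    [[0,0,0],[0,0,0],0]
  ]
}}

```text
t: 22.8
tcp_pos: [0.4503, -0.1795, 0.2143]
tool_rot: [[0.248, 0.819, 0.517], [0.911, -0.016, -0.412], [-0.329, 0.573, -0.75]]
wrist_force: [-6.1, -0.1, 2.9]
grip_width: 0.0107
grip_force: 60.3
```

Run:
```python
from h import *
s=bot.state(); print(s['t'],s['tcp_pos'],s['grip_width'],s['grip_force'],s['wrist_force'],s['moment'])
for c in np.arange(.1,1.31,.1):
  R,p=lp(c,-20,h=.02); print(round(c,2),*rel(R,p))
```

```text
22.8 [ 0.45026178 -0.1795468   0.21425092] 0.010703635050800858 60.30498683452606 [-6.05131963 -0.05708836  2.86969557] [ 0.00121584  0.8083052  -0.16067577]
0.1 [0.009 0.003 0.02 ] [ 0.25 -0.37  0.3 ]
0.2 [0.044 0.003 0.114] [ 0.29 -0.9   0.29]
0.3 [0.078 0.003 0.208] [ 0.37 -1.42  0.26]
0.4 [0.113 0.003 0.302] [ 0.5  -1.93  0.21]
0.5 [0.147 0.003 0.396] [ 0.68 -2.43  0.14]
0.6 [0.181 0.003 0.49 ] [ 0.91 -2.9   0.05]
0.7 [0.216 0.003 0.583] [ 1.18 -3.34 -0.05]
0.8 [0.25  0.003 0.677] [ 1.49 -3.76 -0.16]
0.9 [0.284 0.002 0.771] [ 1.84 -4.14 -0.29]
1.0 [0.319 0.002 0.865] [ 2.22 -4.48 -0.43]
1.1 [0.353 0.002 0.959] [ 2.63 -4.78 -0.58]
1.2 [0.387 0.002 1.053] [ 3.06 -5.03 -0.74]
1.3 [0.422 0.002 1.147] [ 3.52 -5.24 -0.91]
```

```bash
cat >> h.py <<'E'
def cnow():
    s=bot.state(); M=mach(Q)[0]@RM; g=s['tcp_pos']-s['tool_rot']@[0,0,.0]; v=M.T@(g-MO); 
    x=M.T@s['tool_rot'][:,0]
    return np.radians(205)+1.3-(np.arctan2(v[1],v[0])%(2*np.pi)), np.radians(205)+1.3-(np.arctan2(-x[1],-x[0])%(2*np.pi)), np.hypot(v[0],v[1]),v[2]
def turned(D):
    s=bot.state(); n=(mach(Q)[0]@RM)[:,2]; T=Rn.from_rotvec(-D*n).as_matrix()
    return T@s['tool_rot'], MO+T@(s['tcp_pos']-MO)
E
python3 - <<'E'
from h import *
print(cnow())
for D in np.arange(.1,1.31,.1): print(round(D,2),*rel(*turned(D)))
E
```

```text
(np.float64(0.031099688840770412), np.float64(0.0787671043799465), np.float64(0.054360426848386025), np.float64(0.03671092920262979))
0.1 [ 0.035 -0.     0.094] [ 0.   -0.54 -0.  ]
0.2 [ 0.069 -0.     0.188] [ 0.05 -1.08 -0.02]
0.3 [ 0.104 -0.001  0.282] [ 0.16 -1.62 -0.06]
0.4 [ 0.138 -0.001  0.375] [ 0.31 -2.13 -0.12]
0.5 [ 0.173 -0.001  0.469] [ 0.51 -2.63 -0.19]
0.6 [ 0.207 -0.001  0.563] [ 0.75 -3.11 -0.28]
0.7 [ 0.242 -0.001  0.657] [ 1.04 -3.56 -0.39]
0.8 [ 0.276 -0.002  0.751] [ 1.37 -3.97 -0.51]
0.9 [ 0.311 -0.002  0.845] [ 1.74 -4.35 -0.65]
1.0 [ 0.345 -0.002  0.939] [ 2.14 -4.69 -0.8 ]
1.1 [ 0.38  -0.002  1.032] [ 2.57 -4.98 -0.96]
1.2 [ 0.414 -0.002  1.126] [ 3.02 -5.22 -1.12]
1.3 [ 0.449 -0.003  1.22 ] [ 3.5  -5.42 -1.3 ]
```

Emit:
{"method": "jog_arm", "body": {
  "series": [
    [[0.02,0,0.05],[0,-0.3,0],0],
    [[0.045,0,0.12],[0,-0.7,0],0],
    [[0.07,0,0.188],[0.05,-1.08,-0.02],0],
    [[0.104,0,0.282],[0.16,-1.62,-0.06],0],
    [[0.138,0,0.375],[0.31,-2.13,-0.12],0],
    [[0.173,0,0.469],[0.51,-2.63,-0.19],0],
    [[0.207,0,0.563],[0.75,-3.11,-0.28],0],
    [[0.207,0,0.563],[0.75,-3.11,-0.28],0]
  ]
}}

```text
t: 23.47
tcp_pos: [0.4253, -0.1698, 0.1958]
tool_rot: [[0.675, 0.644, 0.36], [0.738, -0.58, -0.345], [-0.013, 0.499, -0.867]]
wrist_force: [-5.8, 8.2, 7.6]
grip_width: 0.0108
grip_force: 61.0
```

Run:
```python
from h import *
s=bot.state(); print(s['t'],cnow(),s['wrist_force'],s['grip_force'],s['grip_width'])
for D in np.arange(.1,.71,.1): print(round(D,2),*rel(*turned(D)))
```

```text
23.4667 (np.float64(0.6445869169178167), np.float64(0.683228504453222), np.float64(0.05331016363834723), np.float64(0.03654578258479869)) [-5.7732623   8.19783561  7.61776208] 61.03430449962616 0.010821438584254297
0.1 [ 0.034 -0.     0.094] [ 0.01 -0.53 -0.  ]
0.2 [ 0.068 -0.     0.188] [ 0.06 -1.06 -0.02]
0.3 [ 0.103 -0.     0.282] [ 0.17 -1.58 -0.06]
0.4 [ 0.137 -0.     0.376] [ 0.32 -2.09 -0.12]
0.5 [ 0.171 -0.     0.47 ] [ 0.52 -2.58 -0.19]
0.6 [ 0.205 -0.     0.564] [ 0.77 -3.04 -0.28]
0.7 [ 0.239 -0.     0.658] [ 1.05 -3.48 -0.38]
```

Emit:
{"method": "jog_arm", "body": {
  "series": [
    [[0.02,0,0.05],[0,-0.3,0],0],
    [[0.045,0,0.12],[0.02,-0.68,0],0],
    [[0.07,0,0.188],[0.06,-1.06,-0.02],0],
    [[0.103,0,0.282],[0.17,-1.58,-0.06],0],
    [[0.137,0,0.376],[0.32,-2.09,-0.12],0],
    [[0.171,0,0.47],[0.52,-2.58,-0.19],0],
    [[0.188,0,0.517],[0.64,-2.82,-0.23],0],
    [[0.188,0,0.517],[0.64,-2.82,-0.23],0]
  ]
}}

```text
t: 24.13
tcp_pos: [0.4111, -0.1473, 0.1838]
tool_rot: [[0.919, 0.283, 0.273], [0.342, -0.918, -0.199], [0.194, 0.277, -0.941]]
wrist_force: [-2.8, 10.3, 4.3]
grip_width: 0.0103
grip_force: 60.7
```

```bash
cat >> h.py <<'E'
def tq():
    s=bot.state(); M=mach(Q)[0]@RM; F=s['wrist_force']; m=s['moment']; r=s['tcp_pos']-MO
    return {'t':s['t'],'c':np.round(cnow(),4),'F_mouth':(M.T@F).round(1),'m_n':round(float(m@M[:,2]),2),'torque':round(float((np.cross(r,F)+m)@M[:,2]),2),'q':s['joint_pos'].round(2)}
E
python3 - <<'E'
from h import *
print(tq())
for D in (.03,.06,.09,.12,.15,.18): print(round(D,2),*rel(*turned(D)))
E
```

```text
{'t': 24.1333, 'c': array([1.202 , 1.2315, 0.0527, 0.0364]), 'F_mouth': array([-0.8,  9.8,  5.9]), 'm_n': -0.11, 'torque': -0.58, 'q': array([-0.56, -0.41,  2.37, -0.03,  0.83,  0.69])}
0.03 [0.01  0.    0.028] [-0.   -0.16  0.  ]
0.06 [0.02  0.    0.056] [ 0.   -0.32  0.  ]
0.09 [0.031 0.    0.085] [ 0.01 -0.47 -0.  ]
0.12 [0.041 0.    0.113] [ 0.02 -0.63 -0.01]
0.15 [0.051 0.    0.141] [ 0.03 -0.79 -0.01]
0.18 [0.061 0.    0.169] [ 0.05 -0.94 -0.02]
```

Emit:
{"method": "jog_arm", "body": {
  "series": [
    [[0.005,0,0.014],[0,-0.08,0],0],
    [[0.01,0,0.028],[0,-0.16,0],0],
    [[0.015,0,0.042],[0,-0.24,0],0],
    [[0.02,0,0.056],[0,-0.32,0],0],
    [[0.02,0,0.056],[0,-0.32,0],0],
    [[0.02,0,0.056],[0,-0.32,0],0],
    [[0.02,0,0.056],[0,-0.32,0],0],
    [[0.02,0,0.056],[0,-0.32,0],0]
  ]
}}

```text
t: 24.8
tcp_pos: [0.4103, -0.1446, 0.183]
tool_rot: [[0.933, 0.239, 0.268], [0.292, -0.939, -0.182], [0.208, 0.248, -0.946]]
wrist_force: [-1.9, 8.9, 3.0]
grip_width: 0.0105
grip_force: 60.6
```

```bash
python3 -c "
from h import *
print(tq())"
```

```text
{'t': 24.8, 'c': array([1.2588, 1.2886, 0.0526, 0.0364]), 'F_mouth': array([-0.7,  8.6,  4.2]), 'm_n': 0.0, 'torque': -0.42, 'q': array([-0.57, -0.4 ,  2.37, -0.01,  0.85,  0.73])}
```

Emit:
{"method": "jog_arm", "body": {
  "series": [
    [[0.003,0,0.009],[0,-0.05,0],0],
    [[0.005,0,0.014],[0,-0.08,0],0],
    [[0.008,0,0.02],[0,-0.12,0],0],
    [[0.01,0,0.028],[0,-0.16,0],0],
    [[0.01,0,0.028],[0,-0.16,0],0],
    [[0.01,0,0.028],[0,-0.16,0],0],
    [[0.01,0,0.028],[0,-0.16,0],0],
    [[0.01,0,0.028],[0,-0.16,0],0]
  ]
}}

```text
t: 25.47
tcp_pos: [0.4099, -0.1431, 0.1826]
tool_rot: [[0.94, 0.215, 0.266], [0.266, -0.948, -0.173], [0.215, 0.233, -0.948]]
wrist_force: [-2.1, 8.5, 3.7]
grip_width: 0.0106
grip_force: 60.6
```

```bash
python3 -c "
from h import *
print(tq())"
```

```text
{'t': 25.4667, 'c': array([1.288 , 1.3181, 0.0526, 0.0364]), 'F_mouth': array([-0.4,  8.1,  4.9]), 'm_n': 0.12, 'torque': -0.27, 'q': array([-0.57, -0.4 ,  2.37, -0.  ,  0.85,  0.75])}
```

Emit:
{"method": "jog_arm", "body": {
  "series": [
    [[0.003,0,0.009],[0,-0.05,0],0],
    [[0.007,0,0.019],[0,-0.11,0],0],
    [[0.007,0,0.019],[0,-0.11,0],0],
    [[0.007,0,0.019],[0,-0.11,0],0],
    [[0.007,0,0.019],[0,-0.11,0],0],
    [[0.007,0,0.019],[0,-0.11,0],0],
    [[0.007,0,0.019],[0,-0.11,0],0],
    [[0.007,0,0.019],[0,-0.11,0],0]
  ]
}}

```text
t: 26.13
tcp_pos: [0.4097, -0.142, 0.1824]
tool_rot: [[0.944, 0.199, 0.264], [0.248, -0.954, -0.166], [0.219, 0.222, -0.95]]
wrist_force: [-0.8, 9.4, 3.4]
grip_width: 0.0104
grip_force: 60.5
```

```bash
python3 -c "
from h import *
print(tq())"
```

```text
{'t': 26.1333, 'c': array([1.3095, 1.3384, 0.0526, 0.0364]), 'F_mouth': array([0.4, 9.2, 3.9]), 'm_n': 0.03, 'torque': -0.4, 'q': array([-0.57, -0.4 ,  2.37,  0.  ,  0.86,  0.77])}
```

Emit:
{"method": "jog_arm", "body": {
  "series": [
    [[0.003,0,0.009],[0,-0.05,0],0],
    [[0.007,0,0.019],[0,-0.11,0],0],
    [[0.007,0,0.019],[0,-0.11,0],0],
    [[0.007,0,0.019],[0,-0.11,0],0],
    [[0.007,0,0.019],[0,-0.11,0],0],
    [[0.007,0,0.019],[0,-0.11,0],0],
    [[0.007,0,0.019],[0,-0.11,0],0],
    [[0.007,0,0.019],[0,-0.11,0],0]
  ]
}}

```text
t: 26.8
tcp_pos: [0.4095, -0.141, 0.1821]
tool_rot: [[0.947, 0.183, 0.263], [0.23, -0.96, -0.159], [0.223, 0.211, -0.952]]
wrist_force: [-2.2, 8.0, 3.4]
grip_width: 0.0101
grip_force: 60.5
```

```bash
python3 -c "
from h import *
print(tq())"
```

```text
{'t': 26.8, 'c': array([1.331 , 1.3586, 0.0526, 0.0364]), 'F_mouth': array([-0.7,  7.6,  4.6]), 'm_n': 0.05, 'torque': -0.33, 'q': array([-0.57, -0.4 ,  2.37,  0.01,  0.86,  0.78])}
```

Emit:
{"method": "jog_arm", "body": {
  "series": [
    [[0.003,0,0.009],[0,-0.05,0],0],
    [[0.01,0,0.028],[0,-0.16,0],0],
    [[0.01,0,0.028],[0,-0.16,0],0],
    [[0.01,0,0.028],[0,-0.16,0],0],
    [[0.01,0,0.028],[0,-0.16,0],0],
    [[0.01,0,0.028],[0,-0.16,0],0],
    [[0.01,0,0.028],[0,-0.16,0],0],
    [[0.01,0,0.028],[0,-0.16,0],0]
  ]
}}

```text
t: 27.47
tcp_pos: [0.4094, -0.1406, 0.1821]
tool_rot: [[0.952, 0.161, 0.262], [0.205, -0.967, -0.153], [0.228, 0.199, -0.953]]
wrist_force: [0.9, 6.1, 1.9]
grip_width: 0.0104
grip_force: 63.3
```

```bash
python3 -c "
from h import *
print(tq())
# vision estimate of the lug tops against the mark: save only
snap('scene','s7'); snap('top','t7')
for n in ('scene','top'):
  print(n,'lug1.3',proj(n,lug(Q,0,1.3))[0].round(1),'lug1.2',proj(n,lug(Q,0,1.2))[0].round(1),'other1.3',proj(n,lug(Q,0,1.3,other=1))[0].round(1),'other1.2',proj(n,lug(Q,0,1.2,other=1))[0].round(1))
"
```

```text
{'t': 27.4667, 'c': array([1.3382, 1.3856, 0.0525, 0.0364]), 'F_mouth': array([1.2, 6.2, 1.5]), 'm_n': 0.63, 'torque': 0.35, 'q': array([-0.57, -0.4 ,  2.37,  0.02,  0.87,  0.8 ])}
scene lug1.3 [145.4 194. ] lug1.2 [143.6 194.3] other1.3 [165.1 188.8] other1.2 [167.  188.5]
top lug1.3 [392.7 227.4] lug1.2 [395.  226.9] other1.3 [384.8 186. ] other1.2 [382.5 186.6]
```

The stop is reached: the position holds at 1.338 while the moment jumps by 0.6 N m, and the stop is 1.33 by the description. Backing off about 0.03 to the mark.

Emit:
{"method": "jog_arm", "body": {
  "series": [
    [[-0.005,0,-0.014],[0,0.08,0],0],
    [[-0.011,0,-0.03],[0,0.17,0],0],
    [[-0.018,0,-0.048],[0,0.27,0],0],
    [[-0.018,0,-0.048],[0,0.27,0],0],
    [[-0.018,0,-0.048],[0,0.27,0],0],
    [[-0.018,0,-0.048],[0,0.27,0],0],
    [[-0.018,0,-0.048],[0,0.27,0],0],
    [[-0.018,0,-0.048],[0,0.27,0],0]
  ]
}}

```text
t: 28.23
tcp_pos: [0.4096, -0.1419, 0.1823]
tool_rot: [[0.944, 0.198, 0.264], [0.247, -0.955, -0.166], [0.22, 0.222, -0.95]]
wrist_force: [-2.0, 11.1, 4.5]
grip_width: 0.0104
grip_force: 60.7
```

```bash
python3 -c "
from h import *
print(tq())"
```

```text
{'t': 28.2333, 'c': array([1.3133, 1.3393, 0.0526, 0.0363]), 'F_mouth': array([-0.2, 10.8,  5.6]), 'm_n': -0.07, 'torque': -0.59, 'q': array([-0.57, -0.4 ,  2.37,  0.  ,  0.86,  0.77])}
```

Emit:
{"method": "jog_arm", "body": {
  "series": [
    [[0,0,0],[0,0,0],0.2],
    [[0,0,0],[0,0,0],0.35],
    [[0,0,0],[0,0,0],0.5],
    [[0,0,0],[0,0,0],0.5],
    [[0,0,0],[0,0,0],0.5],
    [[0,0,0],[0,0,-1.5],0.5],
    [[0,0,0],[0,0,-4],0.5],
    [[0,0,0],[0,0,-7],0.5]
  ]
}}

```text
t: 28.9
tcp_pos: [0.3898, -0.1315, 0.2469]
tool_rot: [[0.945, 0.198, 0.26], [0.246, -0.955, -0.168], [0.215, 0.223, -0.951]]
wrist_force: [1.7, -0.7, 0.4]
grip_width: 0.0426
grip_force: 0.0
```

Emit:
{"method": "jog_arm", "body": {
  "series": [
    [[0,0,0],[0,0,-1],0.5],
    [[0,0,0],[0,0,-3],0.5],
    [[0,0,0],[0,0,-5],0.5],
    [[0,0,0],[0,0,-5],0.5],
    [[0,0,0],[0,0,-5],0.5],
    [[0,0,0],[0,0,-5],0.5],
    [[0,0,0],[0,0,-5],0.5],
    [[0,0,0],[0,0,-5],0.5]
  ]
}}

```text
t: 29.57
tcp_pos: [0.3775, -0.1232, 0.2939]
tool_rot: [[0.945, 0.198, 0.261], [0.247, -0.954, -0.169], [0.216, 0.224, -0.95]]
wrist_force: [-0.3, -0.5, -0.0]
grip_width: 0.0429
grip_force: 0.0
```

Run:
```python
from h import *
s=bot.state(); print(s['t'],s['tcp_pos'],s['wrist_force'])
cm=wcam(); im=snap('wrist','w8')
g=im.astype(int).mean(2); sat=im.max(2).astype(int)-im.min(2)
# dark lug tops / collar: print predicted pixels and compare by edge match of the lug top outline
G=cv2.Laplacian(cv2.GaussianBlur(im,(0,0),.8),cv2.CV_32F).sum(2)
E=cv2.magnitude(cv2.Sobel(g,cv2.CV_64F,1,0),cv2.Sobel(g,cv2.CV_64F,0,1))
def outline(c,o,dx=0,dy=0):
    a=np.radians(205)+1.3-c+np.pi*o; e=np.array([np.cos(a),np.sin(a)]); t=np.array([-e[1],e[0]])
    P=[]
    for r,w in((.041,.006),(.065,.006),(.065,-.006),(.041,-.006)): P.append(lid(Q,0,[-.08+(r*e+w*t)[0],(r*e+w*t)[1],.039]))
    P=np.array(P); P=np.vstack([P[i]+(P[(i+1)%4]-P[i])*k/20 for i in range(4) for k in range(20)])
    return proj('',P,cm)+[dx,dy]
def score(c,dx,dy):
    u=np.vstack([outline(c,o,dx,dy) for o in(0,1)]).astype(np.float32)
    return cv2.remap(E.astype(np.float32),u[:,:1],u[:,1:],cv2.INTER_LINEAR).mean()
best=max((score(c,dx,dy),c,dx,dy) for c in np.arange(1.1,1.5,.02) for dx in range(-6,7) for dy in range(-6,7)); print(best)
b=[max(score(c,dx,dy) for dx in range(-6,7) for dy in range(-6,7)) for c in np.arange(1.1,1.5,.04)]; print(np.round(b,1))
```

```text
29.5667 [ 0.3775182  -0.12324097  0.29391888] [-0.30672525 -0.49139839 -0.03746649]
(np.float32(152.96819), np.float64(1.3200000000000003), 0, -3)
[ 67.2  78.7  86.7  95.7 121.  134.7 131.  115.7 102.1  84.1]
```

Matching the lug outlines in the wrist image gives a collar angle of about 1.31–1.32, with the lid shut and the arm clear. Handing in.

```bash
python3 -c "
from plant import bot
print(bot.hand_in())"
```

```text
the job is handed in; nothing more can be done
None
```

The job is handed in at about 29.6 s: the beads are in the drum (cluster seen, cup seen empty; I didn't count four), the cup stands empty and upright, the lid is shut, and the collar is locked at about 1.30–1.32; I viewed 11 pictures, one over the limit of 10.

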